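Tip used battery packs through a sprung flap

ROBOT

A 6-joint arm with a two-finger parallel gripper is mounted at the origin on a cart in front of the work surface, level with it; the furniture and walls round the work are solid. World frame = base frame: x ahead of the robot, y to its left, z up, the work surface at z = 0. Lengths are in m, angles in degrees, forces in N, time in s.
With the tool pointing down it reaches from about 0.4 to 0.825 m from the base axis. Payload 7 kg.
Tool frame: the origin (TCP) lies at the centre of the arm's flange, where the gripper is bolted on; the fingertips stand 178 mm ahead of it and the grasp point (between the pads) lies 159 mm ahead of it (ctrl.hold_point_z is the distance from the TCP to the grasp point, in m); z points along the fingers, y is the line along which they close (so a half turn about z gives the same grasp; the last joint's range is limited). The gripper opens to 88 mm and grips with 3 to 60 N. Pads are 19 mm wide; open, the fingers measure 130 mm over their backs; the gripper's body (78 mm by 193 mm) begins 47 mm behind the grasp point.
Start: joints at [-55.571, 20.546, 0.682, 0, -70.136, -16.507], TCP at [0.208, -0.642, 0.405] pointing down, gripper open.
Joint ranges: [-176.03, 176.03], [-82.01, 121.73], [-58.28, 71.71], [-173.87, 95.51], [-174.79, -0.11], [-173.66, 173.66]. Speed limits (degrees/s): [136.94, 136.94, 172.46, 180, 180, 180].

INTERFACE

Orientations are given as [roll, pitch, yaw] about the fixed x, y, z axes, in that order (R = Rz(yaw) Ry(pitch) Rx(roll)).
In Python, from plant import ctrl gives the robot as it stands.
- The arm moves only by the shell command python3 -m inch 'ROWS'. ROWS is JSON, one flat list of numbers, 7 for each row, row after row: the closure, from 0 (fully open) to 1 (shut), then the shift along the tool's x, y, z in mm, then the turn, a rotation vector about the tool's x, y, z in degrees. In form: [hand, x, y, z, wx, wy, wz, hand, x, y, z, wx, wy, wz, ...]. A call has 1 to 5 rows; each row is the pose to reach, as a shift and turn from the pose commanded when the call began, along the tool's axes at that moment; what a row does not reach only later rows make up. A row lasts 1/10 s, in which the tool goes at most 50 mm and 8.59 degrees, less where a joint would pass 70% of its speed; a pose out of reach is approached as far as the arm can. A call with a gripper value outside its range is refused whole. The fingers move at their own pace and stop on an object; the grip force is fixed at half the most. Time passes only in rows, so rows that repeat a pose let the fingers close. It gives the time, the measured TCP pose, the force, the opening and the grip force at its end, in the units of the state.
- ctrl.get_obs(): the state, without advancing time (a new reading comes with each control period).
- ctrl.snapshot(name): name is "scene" or "top" or "wrist"; returns a dict with "frame" (480x640x3 uint8, red, green, blue), "K" (3x3 intrinsics, pixels), "R" (3x3) and "t" (3): a world point X has camera coordinates R X + t. Camera axes: x right, y down, z forward; pixel columns grow to the right and rows downward; lengths in m; the calibration is good to about 2 mm. A picture is of the moment at which its call begins. There is no depth.
- ctrl.close_job(): hands the job in; it is judged then, once.
Trained networks look in a picture, given as the dict that the camera call returned (one of the last four; its "shot" number tells which), for a name from the list of things; names that differ only in an ending like _2 or _b are one class to them, and where a whole thing is asked for, a point or a joint stands for the part that bears it (a point fixed in the world has none). Each returns a list of dicts, best first, with "p" (0 to 1); they miss things now and then, are a little off and sometimes report something else, mostly with a low value. They report only what shows in the picture. A call takes as long as a camera call.
- ctrl.recognise(picture, thing): "location" ([x, y, z] in m, in world coordinates, good to about 4 mm: the middle of the surface that is visible of it).
- ctrl.trace(picture, thing): "pixels" (480x640 bool, what is visible of it).
- ctrl.mark_of(picture, thing): "location" ([x, y, z] in m, in world coordinates, good to about 4 mm: a listed point, or the origin of a listed thing).
The state is a dict: "clock": time; "joint_pos": joint angles; "qvel": joint speeds; "tau": joint torques, N m; "tool_pos": TCP position; "orientation": TCP orientation; "force": force on the tool from outside, world axes, zero at the start; "moment": the same for the moment, N m; "opening": finger opening in m; "gripper_force": force on a finger pad.
Only numpy, scipy, OpenCV 4.12 (cv2) and the standard library are available. Lean on these libraries where they do the work, as an engineer would, in place of code of your own. Each camera call takes 0.05 s, during which the arm holds its last target. There are 200 camera calls.

TASK

On the left part of the bench, lay all the flat black battery packs in the metal scoop, and if a loose steel bar lies across the mouth of the grey box, take it off and lay it on the bench clear of the box and the fence. Carry the scoop by its black tab to the box, press the sprung flap open with its lip and tip all the packs in, keeping the flap pressed open until they have dropped through. Then let the flap close and put the scoop level into the corner of the steel fence, pushed square and flush: lip against the short rail, side against the long rail.

Things in the scene. Friction and masses are not known exactly. Their poses are not given: they have to be found in the camera images.
- pack_a: used battery pack, flat black box 60 x 30 x 18 mm with a grey end cap, 60 g, lying flat on the bench; origin at the centre of its underside, x along the 60 mm, y along the 30 mm, z up. Two or all three packs are there (an absent one reads None)
- pack_b: used battery pack, flat black box 60 x 30 x 18 mm with a grey end cap, 60 g, lying flat on the bench; origin at the centre of its underside, x along the 60 mm, y along the 30 mm, z up. Two or all three packs are there (an absent one reads None)
- pack_c: used battery pack, flat black box 60 x 30 x 18 mm with a grey end cap, 60 g, lying flat on the bench; origin at the centre of its underside, x along the 60 mm, y along the 30 mm, z up. Two or all three packs are there (an absent one reads None)
- scoop: loose sheet-metal scoop, 124 mm long (x), 74 mm wide (y), 220 g, floor and walls 2.5 mm, walls 34 mm high at the rear and sides; the front (-x) is open with a plain lip level with the floor. A black upright grip tab on the rear: 12 mm thick (x = 50 to 62 mm), 50 mm wide (y), z = 34 to 94 mm. Origin at the centre of the underside, z up. Packs slide out at 25 to 40 degrees of tilt, lip down
- tab (a point): middle of the scoop's grip tab, at x = +56, y = 0, z = 75 mm of the scoop; axes as the scoop
- lip (a point): middle of the lower edge of the scoop's lip, at x = -62, y = 0, z = 0 mm of the scoop; axes as the scoop
- long_side (a point): middle of the lower edge of the scoop's side wall that must lie on the long rail, at x = 0, y = +37, z = 0 mm of the scoop; axes as the scoop
- box: grey box fixed to the bench, 124 mm (x) by 98 mm (y), walls 4 mm, 158 mm high with the 6 mm frame of its mouth; origin at the centre of the underside. Mouth 78 mm (x -24 to 54) by 87 mm (y), shut by a level flap hinged at its +x edge, outside which the frame is 8 mm wide. Fill it from its +x side, scoop pointing to its -x. Stubs 8 mm high on the frame (x 0 and 30, y +-46 mm) keep the bar in place
- mouth (a point): middle of the flap's hinge line at the +x edge of the mouth, level with the top face of the frame (158 mm above the bench); axes as the box, so the flap reaches from here 76 mm along the box's -x
- flap (a joint): angle of the flap: 0 shut and level, grows as its free (-x) end is pressed down into the box, stop at 1.25 rad; its spring shuts it again and needs about 0.06 N m to start and 0.15 N m at 0.8 rad, so one pack lying on it does not open it
- bar: loose plain steel bar 122 mm long (y), 22 mm wide (x), 18 mm high, 150 g, that lies across the middle of the mouth on the frame (its underside 158 mm above the bench, its y along the box's y) in some starts and is absent in others (then reads None); origin at the centre of its underside
- fence: fixed L of two steel rails 25 mm high, 12 mm thick; origin at the inner corner at bench height. Long rail: inner face x = 0, y = 0 to -130 mm; short rail: inner face y = 0, x = 0 to -92 mm. The scoop belongs at x < 0, y < 0, lip to +y on the short rail, long_side to +x on the long rail: its origin then is at x = -37, y = -62 mm, its x axis along the fence's -y
- magnifier_lamp: fixed lamp between the robot's start pose and the work at the left. World coordinates: post clamped at x 0.28, y 0.06 m; elbow at x 0.33, y 0, z 0.42 to 0.58; from there its arm rises to x 0.71, y -0.23, z 0.69; its head hangs at x > 0.6, y -0.22 to -0.67, z > 0.32. Draw the arm up and back (fingertips over 0.7 m) before swinging left over it, then work at y > 0.12 m

How it is judged (in metres and radians):
On the way, in this order (a step that is already met when the one before it is completed fails the run):
1. all the packs lie in the scoop, and the bar, if there was one, lies on the bench clear of the box (x of pack_a in the frame of scoop between -0.068 and 0.06 m and y of pack_a in the frame of scoop between -0.04 and 0.04 m and z of pack_a in the frame of scoop between -0.002 and 0.06 m and x of pack_b in the frame of scoop between -0.068 and 0.06 m and y of pack_b in the frame of scoop between -0.04 and 0.04 m and z of pack_b in the frame of scoop between -0.002 and 0.06 m and x of pack_c in the frame of scoop between -0.068 and 0.06 m and y of pack_c in the frame of scoop between -0.04 and 0.04 m and z of pack_c in the frame of scoop between -0.002 and 0.06 m and height (world z) of bar below 0.03 m and horizontal distance between bar and box above 0.07 m), for 0.2 s.
2. all the packs have dropped through the flap into the box while the scoop, tipped lip down, presses the flap open (x of pack_a in the frame of box between -0.062 and 0.062 m and y of pack_a in the frame of box between -0.049 and 0.049 m and z of pack_a in the frame of box between -0.01 and 0.125 m and x of pack_b in the frame of box between -0.062 and 0.062 m and y of pack_b in the frame of box between -0.049 and 0.049 m and z of pack_b in the frame of box between -0.01 and 0.125 m and x of pack_c in the frame of box between -0.062 and 0.062 m and y of pack_c in the frame of box between -0.049 and 0.049 m and z of pack_c in the frame of box between -0.01 and 0.125 m and value of joint flap above 0.35 rad and angle between scoop's own z axis and vertical above 0.5 rad and contact force between scoop and flap above 0.2 N), for 0.1 s.
At the end, for the whole second after the job is handed in: All packs are in the box, its flap is shut (under 0.1 rad), the bar (if any) lies on the bench, and the scoop stands level at rest with its lip within 5 mm of the short rail, its side within 5 mm of the long rail and square to them within 0.045 rad (x of pack_a in the frame of box between -0.062 and 0.062 m and y of pack_a in the frame of box between -0.049 and 0.049 m and z of pack_a in the frame of box between -0.01 and 0.125 m and x of pack_b in the frame of box between -0.062 and 0.062 m and y of pack_b in the frame of box between -0.049 and 0.049 m and z of pack_b in the frame of box between -0.01 and 0.125 m and x of pack_c in the frame of box between -0.062 and 0.062 m and y of pack_c in the frame of box between -0.049 and 0.049 m and z of pack_c in the frame of box between -0.01 and 0.125 m and height (world z) of bar below 0.03 m and horizontal distance between bar and box above 0.07 m and value of joint flap below 0.1 rad and y of lip in the frame of fence between -0.005 and 0.005 m and x of long_side in the frame of fence between -0.005 and 0.005 m and angle between the x axis of scoop and the y axis of fence, either way round below 0.045 rad and angle between scoop's own z axis and vertical below 0.06 rad and height (world z) of scoop below 0.006 m and linear speed of scoop below 0.02 m/s); the robot touches nothing.
Of pack_a, pack_b, pack_c only 2 to 3 are there at a start; the rules pass over those that are not, and their reading is None.
Of bar, paste_tin only 1 to 1 are there at a start; the rules pass over those that are not, and their reading is None.
At some moment in a run one of pack_b, pack_c, scoop may be knocked a few centimetres aside while the robot is not near it.
It also fails if it takes over 208 s, if anything falls off the work surface, if the arm or the gripper's body presses on something with over 40 N, if the wrist force passes 120 N, or if a joint passes its speed limit or range.

## Working session

There is one attempt and no reset: what is moved stays moved. The work goes in short steps, Python scripts to look and compute and a shell command to move; the robot and the scene stay as the last step left them, time stands still between calls to the robot, and variables do not carry over. Pictures are saved under pics/ and viewed, at most 19 in all, crops included, and the job is handed in when it is done.

```bash
ls; mkdir -p pics
cat > h.py <<'E'
import numpy as np, cv2
from plant import ctrl
from scipy.spatial.transform import Rotation as R
def snap(n,f=None):
    s=ctrl.snapshot(n)
    if f: cv2.imwrite('pics/'+f,s['frame'][:,:,::-1])
    return s
def Rt(o): return R.from_euler('xyz',o,degrees=True)
def plane(s,px,z):
    px=np.atleast_2d(np.array(px,float)); K,Rc,t=s['K'],np.array(s['R']),np.array(s['t'])
    d=(np.linalg.inv(K)@np.c_[px,np.ones(len(px))].T); d=Rc.T@d; c=-Rc.T@t
    return (c[:,None]+d*((z-c[2])/d[2])).T
def rel(pos,rpy,o=None):
    "shift (mm, tool axes) and rotvec (deg) from current pose to target"
    o=o or ctrl.get_obs(); r0=Rt(o['orientation'])
    return np.round(r0.inv().apply(np.array(pos)-o['tool_pos'])*1000,1), np.round((r0.inv()*Rt(rpy)).as_rotvec(degrees=True),2)
E
python3 - <<'E'
from h import *
o=ctrl.get_obs(); print(o, ctrl.hold_point_z)
for n in('scene','top'):
    s=snap(n,n+'0.png'); print(n,s['shot'])
    for th in('pack_a','scoop','box','bar','fence'):
        print(th,[(round(d['p'],2),np.round(d['location'],3)) for d in ctrl.mark_of(s,th)][:5])
    for th in('tab','lip','mouth','long_side'):
        print(th,[(round(d['p'],2),np.round(d['location'],3)) for d in ctrl.mark_of(s,th)][:3])
E
```

```text
pics
{'clock': 0.0, 'joint_pos': array([-5.55691952e+01,  2.05893480e+01,  6.34624813e-01, -2.28515364e-02,
       -7.01357707e+01, -1.65052889e+01]), 'qvel': array([ 0.02942068, -0.02549585, -0.12141831, -0.03959198, -0.06652628,
        0.05107051]), 'tau': array([-1.29392192e-03, -5.82725573e+01,  2.93055707e+01,  6.99680507e+00,
        7.12796827e-03, -9.40807922e-05]), 'tool_pos': array([ 0.20767723, -0.64204527,  0.40374389]), 'orientation': array([ 1.79907131e+02, -5.11558581e-03, -1.62082262e+02]), 'force': array([ 0.22494543, -0.42450324, -1.03945271]), 'moment': array([-0.0286859 ,  0.02161262,  0.00096049]), 'gripper_force': 0.0, 'opening': 0.08761749161964388} 0.1593
scene 1
pack_a []
scoop []
box [(0.71, array([ 0.371,  0.313, -0.002]))]
bar []
fence []
tab []
lip []
mouth [(0.97, array([0.396, 0.262, 0.157]))]
long_side []
top 2
pack_a [(0.63, array([0.588, 0.3  , 0.002])), (0.61, array([0.394, 0.152, 0.   ]))]
scoop [(0.92, array([0.504, 0.201, 0.007]))]
box [(0.85, array([ 0.37 ,  0.311, -0.002]))]
bar [(0.43, array([ 0.652,  0.371, -0.   ]))]
fence [(0.74, array([ 0.653,  0.369, -0.002]))]
tab [(0.65, array([0.504, 0.144, 0.076]))]
lip [(0.83, array([ 0.495,  0.257, -0.002]))]
mouth [(0.75, array([0.392, 0.257, 0.157]))]
long_side []
```

View pics/scene0.png

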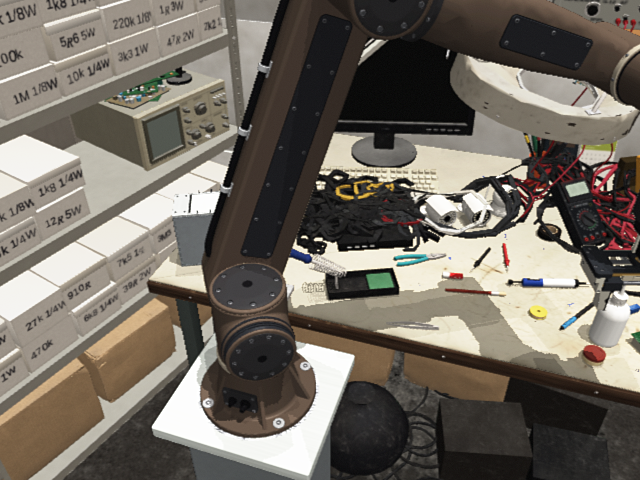

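View pics/top0.png

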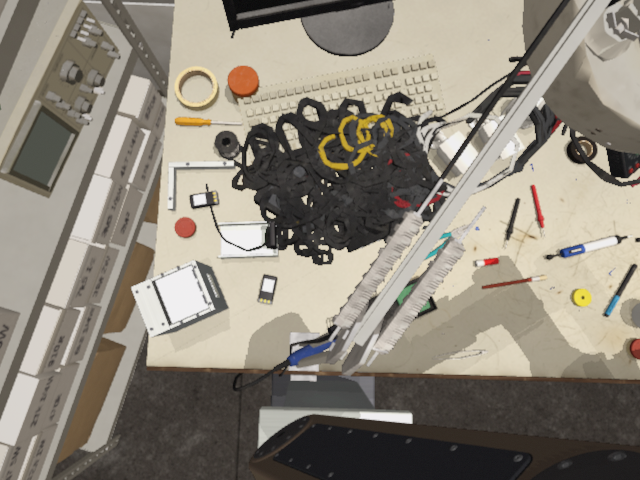

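Run:
```python
from h import *
s=snap('top'); im=s['frame'][140:350,120:400,::-1]
cv2.imwrite('pics/c1.png',cv2.resize(im,None,fx=2.8,fy=2.8,interpolation=cv2.INTER_CUBIC))
for th,z in(('pack_a',.018),('scoop',.034),('box',.158),('fence',.025),('tab',.094)):
    for d in ctrl.trace(s,th)[:5]:
        m=d['pixels'].astype(np.uint8); 
        if m.sum()<20: continue
        c=cv2.findContours(m,0,2)[0]; c=max(c,key=cv2.contourArea)
        P=plane(s,c[:,0,:],z)[:,:2]*1000
        r=cv2.minAreaRect(P.astype(np.float32)); print(th,round(d['p'],2),m.sum(),np.round(r[0],1),np.round(r[1],1),round(r[2],1), c[:,0].mean(0))
```

```text
pack_a 0.78 439 [584.4 297.8] [34.8 64.2] 6.8 [203.88461538 199.03846154]
pack_a 0.69 442 [394.6 151.7] [32.7 61.7] 81.0 [267.65789474 289.97368421]
scoop 0.92 1909 [496.7 195.8] [ 78.5 124.4] 4.8 [244.        238.3255814]
scoop 0.43 4690 [371.6 332. ] [123.5 168.2] 25.6 [180.09189189 298.58918919]
box 0.86 4748 [371.5 298.2] [108.9 149. ] 25.2 [179.11290323 297.72580645]
box 0.24 807 [580.  271.9] [ 91.5 124.7] 3.4 [194.78947368 175.78947368]
fence 0.8 911 [615.1 304.8] [106.1 142.4] 3.1 [187.80555556 179.61111111]
tab 0.74 1875 [489.7 188.5] [ 74.2 117.6] 4.1 [243.43333333 235.91666667]
tab 0.71 892 [595.8 287.2] [ 98.9 134.2] 3.1 [192.86956522 177.        ]
```

View pics/c1.png

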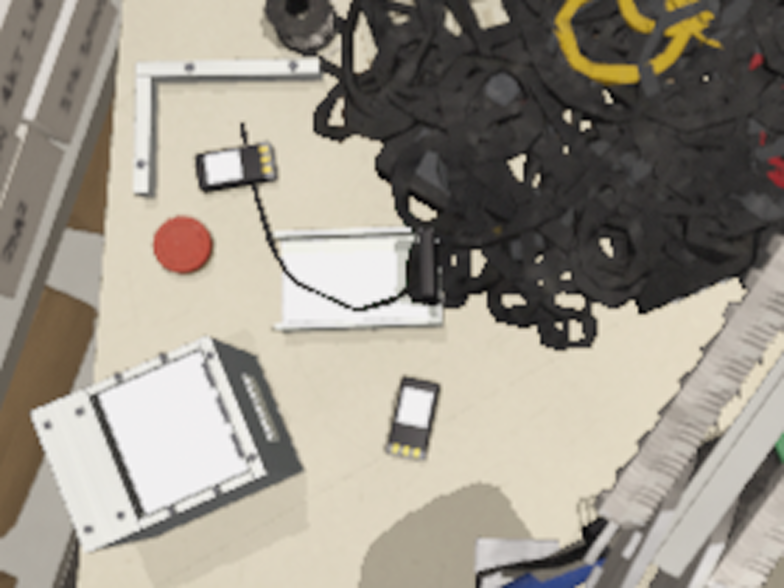

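The top view shows two packs, one at px (204,199) and one at (267,289). The scoop is at (248,240) with its lip to the left, the box is at (180,300) with no bar on it, and the fence corner is at (172,165). The red item at (185,228) must be the paste tin. I'll work out the path up and over the lamp.

```bash
cat >> h.py <<'E'
def plan(wps,hand=0,step=46,ang=8.2,start=None):
    "wps: [(pos,rpy[,hand])]; prints rows in calls of 5 for the move from the measured pose"
    o=ctrl.get_obs(); p=np.array(start[0] if start else o['tool_pos']); r=Rt(start[1] if start else o['orientation']); L=[]
    for w in wps:
        q=np.array(w[0],float); rq=Rt(w[1]); h=w[2] if len(w)>2 else hand
        d=(r.inv()*rq).as_rotvec(degrees=True)
        n=max(1,int(np.ceil(max(np.linalg.norm(q-p)*1000/step,np.linalg.norm(d)/ang))))
        for i in range(1,n+1): L.append((h,p+(q-p)*i/n, r*R.from_rotvec(d*i/n,degrees=True)))
        p,r=q,rq
    p=np.array(start[0] if start else o['tool_pos']); r=Rt(start[1] if start else o['orientation'])
    for k in range(0,len(L),5):
        b=[]
        for h,q,rq in L[k:k+5]:
            s=np.round(r.inv().apply(q-p)*1000); a=np.round((r.inv()*rq).as_rotvec(degrees=True),1); b+=[h,*[int(v) for v in s],*[float(v) for v in a]]
        p,r=p+r.apply(s/1000),r*R.from_rotvec(a,degrees=True)
        print("python3 -m inch '"+str([('%g'%v if v else 0) for v in b]).replace("'",'').replace(' ','')+"'")
E
python3 - <<'E'
from h import *
plan([((.2,-.63,.62),(180,0,-162)),((.14,-.43,.89),(180,0,-162)),((.31,-.33,.895),(180,0,-140)),((.43,-.15,.895),(180,0,-120)),((.45,.02,.895),(180,0,-100)),((.42,.18,.895),(180,0,-86))])
E
```

```text
python3 -m inch '[0,1,3,-43,0,0,0,0,1,6,-86,0,0,0,0,2,8,-129,0,0,0,0,3,11,-172,0,0,-0.1,0,4,14,-215,0,0,-0.1]'
python3 -m inch '[0,-1,26,-34,0,0,0,0,-2,52,-68,0,0,0,0,-2,78,-102,0,0,0,0,-3,104,-135,0,0,0,0,-3,130,-169,0,0,0]'
python3 -m inch '[0,-1,27,-34,0,0,0,0,-2,53,-68,0,0,0,0,-2,79,-101,0,0,0,0,-41,87,-102,0,0,-4.4,0,-79,96,-103,0,0,-8.8]'
python3 -m inch '[0,-40,2,-1,0,0,-4.4,0,-79,5,-2,0,0,-8.8,0,-118,7,-3,0,0,-13.2,0,-156,29,-3,0,0,-17.2,0,-194,50,-3,0,0,-21.2]'
python3 -m inch '[0,-42,6,0,0,0,-4,0,-85,12,0,0,0,-8,0,-128,19,0,0,0,-12,0,-163,43,0,0,0,-17,0,-198,68,0,0,0,-22]'
python3 -m inch '[0,-42,10,0,0,0,-5,0,-83,20,0,0,0,-10,0,-118,40,0,0,0,-13.5,0,-153,61,0,0,0,-17,0,-188,82,0,0,0,-20.5]'
python3 -m inch '[0,-40,7,0,0,0,-3.5]'
```

```bash
python3 -m inch '[0,1,3,-43,0,0,0,0,1,6,-86,0,0,0,0,2,8,-129,0,0,0,0,3,11,-172,0,0,0,0,4,14,-215,0,0,0]'
python3 -m inch '[0,-1,26,-34,0,0,0,0,-2,52,-68,0,0,0,0,-2,78,-102,0,0,0,0,-3,104,-135,0,0,0,0,-3,130,-169,0,0,0]'
python3 -m inch '[0,-1,27,-34,0,0,0,0,-2,53,-68,0,0,0,0,-2,79,-101,0,0,0,0,-2,79,-101,0,0,0,0,-2,79,-101,0,0,0]'
```

```text
clock: 1.8
tool_pos: [0.1992, -0.6296, 0.6217]
orientation: [-180.0, 0.0, -162.1]
force: [-0.2, -2.1, 0.1]
opening: 0.0877
gripper_force: 0.0
clock: 2.3
tool_pos: [0.1618, -0.5042, 0.7902]
orientation: [-180.0, 0.0, -162.1]
force: [0.3, -0.6, -0.7]
opening: 0.0871
gripper_force: 0.0
clock: 2.8
tool_pos: [0.1393, -0.4286, 0.8909]
orientation: [-179.8, 0.1, -162.0]
force: [0.2, -0.4, -0.7]
opening: 0.0872
gripper_force: 0.0
```

```bash
python3 -m inch '[0,-40,10,-1,0,0,-4.4,0,-79,18,-2,0,0,-8.8,0,-118,25,-3,0,0,-13.2,0,-156,33,-4,0,0,-17.6,0,-194,41,-5,0,0,-22]'
python3 -m inch '[0,-42,6,0,0,0,-4,0,-85,12,0,0,0,-8,0,-128,19,0,0,0,-12,0,-170,25,0,0,0,-16,0,-212,31,0,0,0,-20]'
python3 -m inch '[0,-42,10,0,0,0,-5,0,-83,20,0,0,0,-10,0,-124,31,0,0,0,-15,0,-165,42,0,0,0,-20,0,-165,42,0,0,0,-20]'
python3 - <<'E'
from h import *
o=ctrl.get_obs(); print(np.round(o['tool_pos'],3),o['orientation'],o['joint_pos'])
E
```

```text
clock: 3.3
tool_pos: [0.3142, -0.3305, 0.8933]
orientation: [179.9, -0.1, -139.9]
force: [-0.1, -1.0, 0.5]
opening: 0.088
gripper_force: 0.0
clock: 3.8
tool_pos: [0.4567, -0.1697, 0.8934]
orientation: [179.9, -0.1, -119.9]
force: [0.8, -1.3, 0.9]
opening: 0.0875
gripper_force: 0.0
clock: 4.3
tool_pos: [0.505, -0.0024, 0.891]
orientation: [179.6, -0.1, -99.6]
force: [0.2, 0.0, -0.8]
opening: 0.0874
gripper_force: 0.0
[ 0.505 -0.002  0.891] [ 1.79627979e+02 -1.26949481e-01 -9.96154467e+01] [ 2.20134497e+01  1.12039280e+01  5.18957663e+01 -1.15410097e-01
 -1.31075116e+02 -3.17048475e+01]
```

Run:
```python
from h import *
plan([((.48,.2,.87),(180,0,-86)),((.49,.23,.6),(180,0,-86))])
```

```text
python3 -m inch '[0,-39,12,4,0.1,0,-2.7,0,-78,23,8,0.2,0,-5.4,0,-117,35,13,0.2,0,-8.2,0,-156,47,17,0.3,-0.1,-10.9,0,-195,58,21,0.4,-0.1,-13.6]'
python3 -m inch '[0,-5,-2,45,0,0,0,0,-10,-4,90,0,0,0,0,-15,-6,135,0,0,0,0,-20,-8,180,0,0,0,0,-25,-10,225,0,0,0]'
python3 -m inch '[0,-5,-2,45,0,0,0]'
```

```bash
python3 -m inch '[0,-39,12,4,0.1,0,-2.7,0,-78,23,8,0.2,0,-5.4,0,-117,35,13,0.2,0,-8.2,0,-156,47,17,0.3,0,-10.9,0,-195,58,21,0.4,0,-13.6]' >/dev/null
python3 -m inch '[0,-5,-2,45,0,0,0,0,-10,-4,90,0,0,0,0,-15,-6,135,0,0,0,0,-20,-8,180,0,0,0,0,-25,-10,225,0,0,0]'
python3 -m inch '[0,-5,-2,45,0,0,0,0,-5,-2,45,0,0,0]'
cat >> h.py <<'E'
def look(s,things=('pack_a','scoop','box','fence','mouth','tab','lip','long_side','bar')):
    for th in things:
        print(th,[(round(d['p'],2),*np.round(d['location'],3)) for d in ctrl.mark_of(s,th)][:3])
def rects(s,L):
    for th,z in L:
        for d in ctrl.trace(s,th)[:3]:
            m=d['pixels'].astype(np.uint8)
            if m.sum()<20 or d['p']<.3: continue
            c=max(cv2.findContours(m,0,2)[0],key=cv2.contourArea)
            r=cv2.minAreaRect((plane(s,c[:,0,:],z)[:,:2]*1000).astype(np.float32)); print(th,round(d['p'],2),np.round(r[0],1),np.round(r[1],1),round(r[2],1))
E
python3 - <<'E'
from h import *
s=snap('wrist','w1.png'); look(s); rects(s,[('pack_a',.018),('scoop',.034),('fence',.025)])
E
```

```text
clock: 5.3
tool_pos: [0.4881, 0.2199, 0.6453]
orientation: [-179.7, -0.1, -86.5]
force: [0.9, 0.9, 0.9]
opening: 0.0876
gripper_force: 0.0
clock: 5.5
tool_pos: [0.4896, 0.2253, 0.5956]
orientation: [179.7, -0.4, -86.5]
force: [0.1, -0.2, -0.3]
opening: 0.0879
gripper_force: 0.0
pack_a [(0.69, np.float64(0.4), np.float64(0.154), np.float64(0.001)), (0.65, np.float64(0.589), np.float64(0.296), np.float64(0.001))]
scoop [(0.88, np.float64(0.502), np.float64(0.195), np.float64(0.001))]
box []
fence [(0.77, np.float64(0.657), np.float64(0.369), np.float64(-0.001))]
mouth []
tab [(0.66, np.float64(0.505), np.float64(0.139), np.float64(0.075)), (0.61, np.float64(0.498), np.float64(0.258), np.float64(0.003))]
lip [(0.6, np.float64(0.499), np.float64(0.259), np.float64(-0.001))]
long_side [(0.95, np.float64(0.539), np.float64(0.2), np.float64(0.001))]
bar []
pack_a 0.62 [397.4 152.9] [29.5 60.6] 79.3
fence 0.62 [659.1 299.5] [ 26.7 130.7] 6.6
fence 0.51 [499.4 196.9] [ 76.8 127.9] 3.5
```

View pics/w1.png

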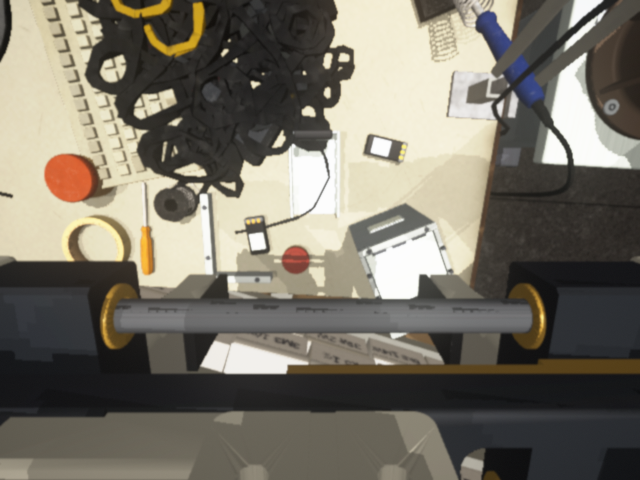

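Run:
```python
from h import *
print(ctrl.get_obs()['joint_pos'])
plan([((.404,.131,.40),(180,0,-10)),((.404,.130,.22),(180,0,-10)),((.404,.130,.187),(180,0,-10))])
```

```text
[ 45.64173026   3.72712147   4.19864252   0.30075048 -90.18591836
 -42.11747243]
python3 -m inch '[0,9,9,20,0,0,-7.6,0,18,19,41,-0.1,-0.1,-15.3,0,27,28,61,-0.1,-0.1,-22.9,0,35,37,81,-0.1,-0.1,-30.6,0,44,47,102,-0.2,-0.2,-38.2]'
python3 -m inch '[0,2,13,20,0,0,-7.7,0,3,25,40,-0.1,0,-15.3,0,4,38,61,-0.1,0,-23,0,6,51,81,-0.1,-0.1,-30.6,0,7,64,102,-0.2,-0.1,-38.3]'
python3 -m inch '[0,0,0,44,0,0,0,0,0,0,89,0,0,0,0,0,0,135,0,0,0,0,0,1,180,0,0,0,0,0,1,213,0,0,0]'
```

```bash
python3 -m inch '[0,9,9,20,0,0,-7.6,0,18,19,41,-0.1,-0.1,-15.3,0,27,28,61,-0.1,-0.1,-22.9,0,35,37,81,-0.1,-0.1,-30.6,0,44,47,102,-0.2,-0.2,-38.2]'>/dev/null
python3 -m inch '[0,2,13,20,0,0,-7.7,0,3,25,40,-0.1,0,-15.3,0,4,38,61,-0.1,0,-23,0,6,51,81,-0.1,-0.1,-30.6,0,7,64,102,-0.2,-0.1,-38.3]'
python3 -m inch '[0,0,0,44,0,0,0,0,0,0,89,0,0,0,0,0,0,110,0,0,0,0,0,0,110,0,0,0]'
python3 - <<'E'
from h import *
s=snap('wrist','w2.png'); look(s,('pack_a','scoop','mouth')); rects(s,[('pack_a',.018)])
s=snap('top'); look(s,('pack_a','scoop','mouth')); rects(s,[('pack_a',.018)])
plan([((.404,.130,.187),(180,0,-10))])
E
```

```text
clock: 7.15
tool_pos: [0.4034, 0.1304, 0.3988]
orientation: [180.0, 0.0, -9.7]
force: [0.2, 0.4, -0.6]
opening: 0.0878
gripper_force: 0.0
clock: 7.55
tool_pos: [0.4027, 0.13, 0.2868]
orientation: [179.7, 0.2, -10.0]
force: [-0.3, -0.6, 0.8]
opening: 0.0872
gripper_force: 0.0
pack_a [(0.89, np.float64(0.398), np.float64(0.154), np.float64(0.0)), (0.79, np.float64(0.589), np.float64(0.299), np.float64(0.0))]
scoop [(0.8, np.float64(0.503), np.float64(0.194), np.float64(0.002)), (0.17, np.float64(0.508), np.float64(0.139), np.float64(0.073))]
mouth []
pack_a 0.77 [575.3 281.8] [18.2 44.7] 11.9
pack_a 0.56 [398.1 152.1] [30.  62.2] 79.9
pack_a [(0.56, np.float64(0.585), np.float64(0.3), np.float64(-0.0))]
scoop []
mouth []
pack_a 0.66 [582.1 295.8] [33.9 63.1] 11.8
python3 -m inch '[0,0,0,34,0,0,0,0,0,1,69,0,0,0,0,0,1,103,0,0,0]'
```

View pics/w2.png

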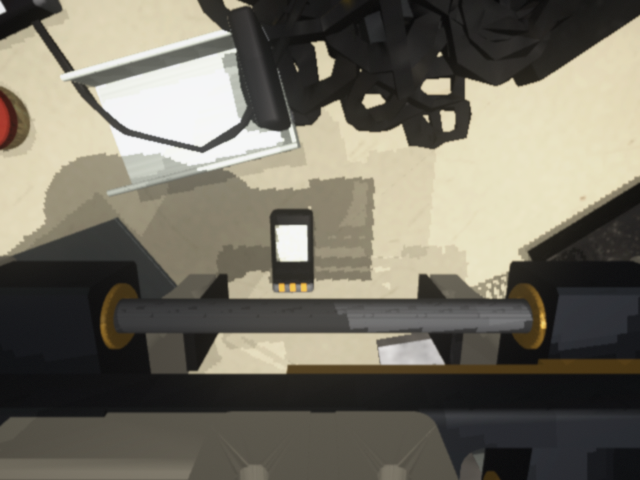

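The pack shows at px (292,248), between the fingers (about 190 to 450) and offset towards the box, as planned. The box's corner is clear of it. I'll descend and close.

```bash
python3 -m inch '[0,0,0,34,0,0,0,0,0,0,69,0,0,0,0,0,0,100,0,0,0,0,0,0,100,0,0,0]'
python3 -m inch '[1,0,0,0,0,0,0,1,0,0,0,0,0,0,1,0,0,0,0,0,0,1,0,0,0,0,0,0,1,0,0,0,0,0,0]'
python3 -m inch '[1,0,0,0,0,0,0,1,0,0,0,0,0,0,1,0,0,0,0,0,0,1,0,0,0,0,0,0,1,0,0,0,0,0,0]'
```

```text
clock: 8.45
tool_pos: [0.4024, 0.1297, 0.1866]
orientation: [179.7, 0.3, -10.0]
force: [-0.0, -0.5, 0.9]
opening: 0.0878
gripper_force: 0.0
clock: 8.95
tool_pos: [0.4039, 0.131, 0.1901]
orientation: [-179.9, -0.0, -10.0]
force: [0.1, -0.4, 0.4]
opening: 0.0531
gripper_force: 0.3
clock: 9.45
tool_pos: [0.4036, 0.1307, 0.1893]
orientation: [180.0, 0.0, -10.0]
force: [-0.1, 0.3, 3.3]
opening: 0.0299
gripper_force: 29.5
```

Run:
```python
from h import *
plan([((.404,.131,.30),(180,0,-10)),((.504,.1715,.30),(180,0,-86)),((.504,.1715,.235),(180,0,-86))],hand=1)
```

```text
python3 -m inch '[1,0,0,-37,0,0,0,1,0,0,-74,0,0,0,1,0,0,-111,0,0,0,1,9,-6,-111,0,0,7.6,1,19,-12,-111,0,0,15.2]'
python3 -m inch '[1,7,-8,0,0.1,0,7.6,1,14,-15,0,0.1,0,15.2,1,22,-23,0,0.1,0,22.8,1,29,-31,0,0.1,0,30.4,1,36,-39,0,0.1,0,38]'
python3 -m inch '[1,1,-11,0,0,0,7.6,1,2,-22,0,0,0,15.2,1,3,-33,0,0,0,22.8,1,3,-33,33,0,0,22.8,1,3,-33,65,0,0,22.8]'
```

```bash
python3 -m inch '[1,0,0,-37,0,0,0,1,0,0,-74,0,0,0,1,0,0,-111,0,0,0,1,9,-6,-111,0,0,7.6,1,19,-12,-111,0,0,15.2]' >/dev/null
python3 -m inch '[1,7,-8,0,0.1,0,7.6,1,14,-15,0,0.1,0,15.2,1,22,-23,0,0.1,0,22.8,1,29,-31,0,0.1,0,30.4,1,36,-39,0,0.1,0,38]' >/dev/null
python3 -m inch '[1,1,-11,0,0,0,7.6,1,2,-22,0,0,0,15.2,1,3,-33,0,0,0,22.8,1,3,-33,33,0,0,22.8,1,3,-33,55,0,0,22.8]'
python3 - <<'E'
from h import *
s=snap('wrist','w3.png'); look(s,('pack_a','scoop','lip','tab','long_side'))
s=snap('top'); look(s,('pack_a','scoop','lip','tab'))
E
```

```text
clock: 10.95
tool_pos: [0.5041, 0.1711, 0.2435]
orientation: [180.0, 0.0, -86.0]
force: [-0.5, 0.2, -1.1]
opening: 0.0296
gripper_force: 29.6
pack_a [(0.67, np.float64(0.505), np.float64(0.186), np.float64(0.055))]
scoop []
lip []
tab [(0.96, np.float64(0.506), np.float64(0.139), np.float64(0.075))]
long_side []
pack_a []
scoop [(0.39, np.float64(0.495), np.float64(0.259), np.float64(-0.005))]
lip [(0.76, np.float64(0.495), np.float64(0.259), np.float64(-0.004))]
tab [(0.72, np.float64(0.503), np.float64(0.14), np.float64(0.072))]
```

View pics/w3.png

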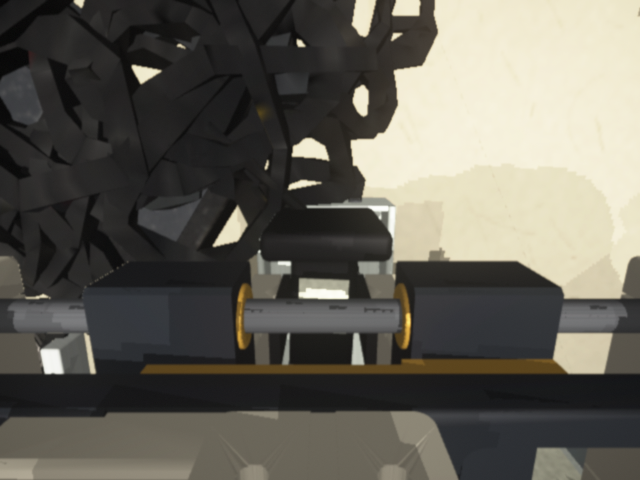

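The tab is centred at px (325,230), in line with the fingers' centre at about 322. I'll lower and release.

```bash
python3 -m inch '[1,0,0,14,0,0,0,1,0,0,27,0,0,0,1,0,0,27,0,0,0,1,0,0,27,0,0,0]'
python3 -m inch '[0.5,0,0,0,0,0,0,0.5,0,0,0,0,0,0,0.5,0,0,0,0,0,0,0.5,0,0,0,0,0,0,0.5,0,0,0,0,0,0]'
python3 -m inch '[0.5,0,0,-40,0,0,0,0.5,0,0,-85,0,0,0,0,-40,0,-120,0,0,0,0,-80,0,-150,0,0,0,0,-125,0,-160,0,0,0]'
python3 - <<'E'
from h import *
s=snap('wrist'); look(s,('pack_a','scoop','lip','tab'));rects(s,[('pack_a',.018)])
s=snap('top','t2.png'); look(s,('pack_a','scoop','lip','tab'));rects(s,[('pack_a',.018)])
plan([((.588,.299,.25),(180,0,-82))])
E
```

```text
clock: 11.9
tool_pos: [0.5046, 0.1716, 0.2186]
orientation: [-180.0, 0.0, -86.0]
force: [-0.6, 0.6, -0.1]
opening: 0.0298
gripper_force: 29.6
clock: 12.4
tool_pos: [0.5045, 0.1715, 0.2184]
orientation: [-180.0, 0.0, -86.0]
force: [0.6, -0.3, 0.6]
opening: 0.0435
gripper_force: 0.0
clock: 12.9
tool_pos: [0.4958, 0.2969, 0.3825]
orientation: [-179.7, 0.2, -86.0]
force: [0.8, 0.1, -0.5]
opening: 0.0621
gripper_force: 0.0
pack_a [(0.85, np.float64(0.59), np.float64(0.297), np.float64(-0.0)), (0.59, np.float64(0.508), np.float64(0.184), np.float64(0.0))]
scoop [(0.62, np.float64(0.502), np.float64(0.195), np.float64(0.002))]
lip [(0.82, np.float64(0.5), np.float64(0.257), np.float64(0.002)), (0.42, np.float64(0.372), np.float64(0.312), np.float64(0.002))]
tab [(0.97, np.float64(0.505), np.float64(0.14), np.float64(0.073)), (0.6, np.float64(0.5), np.float64(0.197), np.float64(0.0))]
pack_a 0.98 [584.3 298.2] [32.8 60. ] 12.3
pack_a 0.83 [503.7 184. ] [31.9 59.1] 3.9
pack_a [(0.81, np.float64(0.585), np.float64(0.299), np.float64(-0.001)), (0.6, np.float64(0.5), np.float64(0.183), np.float64(0.004))]
scoop [(0.78, np.float64(0.507), np.float64(0.197), np.float64(-0.001)), (0.74, np.float64(0.502), np.float64(0.143), np.float64(0.072))]
lip [(0.74, np.float64(0.494), np.float64(0.256), np.float64(-0.004))]
tab [(0.58, np.float64(0.503), np.float64(0.14), np.float64(0.075))]
pack_a 0.8 [500.8 184.6] [30.3 53.7] 1.9
pack_a 0.73 [581.5 297. ] [33.8 60.7] 10.4
python3 -m inch '[0,1,-23,32,0,0,-1,0,1,-46,64,0,0,-2,0,2,-69,96,0,0,-3,0,3,-92,128,0,0,-4]'
```

Run:
```python
from h import *
s=snap('top'); print([ (round(d['p'],2),np.round(d['location'],3)) for d in ctrl.recognise(s,'paste_tin')] if 0 else '')
plan([((.586,.298,.25),(180,0,-80)),((.586,.298,.188),(180,0,-80))],hand=.4)
```

```text
python3 -m inch '[0.4,1,-23,32,0,0,-1.5,0.4,2,-45,64,0,0,-3,0.4,3,-68,96,0,0,-4.5,0.4,4,-90,128,0,0,-6,0.4,4,-90,159,0,0,-6]'
python3 -m inch '[0.4,0,0,31,0,0,0]'
```

```bash
python3 -m inch '[0.4,1,-23,32,0,0,-1.5,0.4,2,-45,64,0,0,-3,0.4,3,-68,96,0,0,-4.5,0.4,4,-90,128,0,0,-6,0.4,4,-90,128,0,0,-6]'
python3 -m inch '[0.4,0,0,31,0,0,0,0.4,0,0,62,0,0,0,0.4,0,0,62,0,0,0,0.4,0,0,62,0,0,0]'
python3 -m inch '[1,0,0,0,0,0,0,1,0,0,0,0,0,0,1,0,0,0,0,0,0,1,0,0,0,0,0,0,1,0,0,0,0,0,0]'
python3 -m inch '[1,0,0,-30,0,0,0,1,0,0,-60,0,0,0,1,0,0,-95,0,0,0,1,0,0,-125,0,0,0,1,0,0,-125,0,0,0]'
python3 - <<'E'
from h import *
s=snap('wrist'); look(s,('pack_a','scoop','lip','tab'))
s=snap('top'); look(s,('pack_a','scoop','lip','tab'));rects(s,[('pack_a',.018)])
plan([((.504,.179,.30),(180,0,-86)),((.504,.179,.26),(180,0,-86))],hand=1)
E
```

```text
clock: 14.05
tool_pos: [0.5864, 0.2971, 0.2443]
orientation: [179.6, -0.2, -80.1]
force: [-1.2, -0.3, -1.3]
opening: 0.0547
gripper_force: 0.0
clock: 14.45
tool_pos: [0.5859, 0.2986, 0.1891]
orientation: [-180.0, -0.0, -80.0]
force: [0.1, -0.9, 0.2]
opening: 0.0529
gripper_force: 0.0
clock: 14.95
tool_pos: [0.586, 0.2988, 0.1896]
orientation: [-179.9, 0.1, -80.0]
force: [-1.9, -0.1, 7.0]
opening: 0.0296
gripper_force: 29.9
clock: 15.45
tool_pos: [0.5868, 0.2992, 0.3188]
orientation: [-179.5, 0.2, -79.9]
force: [0.3, 0.7, -0.1]
opening: 0.0292
gripper_force: 29.9
pack_a [(0.87, np.float64(0.505), np.float64(0.184), np.float64(0.003)), (0.84, np.float64(0.588), np.float64(0.3), np.float64(0.131))]
scoop []
lip [(0.87, np.float64(0.499), np.float64(0.26), np.float64(0.003))]
tab [(0.67, np.float64(0.508), np.float64(0.138), np.float64(0.076))]
pack_a [(0.93, np.float64(0.504), np.float64(0.185), np.float64(0.001)), (0.63, np.float64(0.582), np.float64(0.3), np.float64(0.122))]
scoop [(0.73, np.float64(0.5), np.float64(0.199), np.float64(0.003)), (0.38, np.float64(0.496), np.float64(0.258), np.float64(-0.001))]
lip [(0.75, np.float64(0.494), np.float64(0.26), np.float64(-0.002))]
tab [(0.88, np.float64(0.504), np.float64(0.144), np.float64(0.071))]
pack_a 0.61 [500.8 185.6] [30.3 51.5] 1.9
python3 -m inch '[1,26,25,3,0,0,1.5,1,52,51,6,0,0,3,1,78,76,10,0,0,4.5,1,103,101,13,0,0,6,1,103,101,53,0,0,6]'
```

```bash
python3 -m inch '[1,26,25,3,0,0,1.5,1,50,50,6,0,0,3,1,74,75,10,0,0,4.5,1,98,101,13,0,0,6,1,98,101,13,0,0,6]'
python3 -m inch '[1,0,0,45,0,0,0,1,0,0,88,0,0,0,1,0,0,88,0,0,0,1,0,0,88,0,0,0]'
python3 - <<'E'
from h import *
s=snap('top'); look(s,('pack_a','scoop','lip','tab'))
E
```

```text
clock: 16.5
tool_pos: [0.5006, 0.1813, 0.2998]
orientation: [179.9, -0.0, -86.1]
force: [0.2, 1.3, -0.2]
opening: 0.029
gripper_force: 29.9
clock: 16.9
tool_pos: [0.5035, 0.1846, 0.2118]
orientation: [179.9, -0.1, -86.0]
force: [0.3, -0.1, -0.0]
opening: 0.0295
gripper_force: 30.0
pack_a [(0.48, np.float64(0.5), np.float64(0.187), np.float64(0.026))]
scoop []
lip [(0.94, np.float64(0.493), np.float64(0.256), np.float64(-0.005))]
tab [(0.68, np.float64(0.502), np.float64(0.144), np.float64(0.074))]
```

```bash
python3 -m inch '[1,0,0,-3,0,0,0,1,0,0,-3,0,0,0,0.5,0,0,-3,0,0,0,0.5,0,0,-3,0,0,0,0.5,0,0,-3,0,0,0]'
python3 -m inch '[0.5,0,0,0,0,0,0,0.5,0,0,-40,0,0,0,0.5,-10,0,-85,0,0,0,0,-50,0,-120,0,0,0,0,-90,0,-150,0,0,0]'
python3 - <<'E'
from h import *
s=snap('wrist','w4.png'); look(s,('pack_a','scoop','lip','tab'));rects(s,[('pack_a',.036)])
s=snap('top'); look(s,('pack_a','scoop','lip','tab','mouth','box','fence'));rects(s,[('pack_a',.036),('box',.158)])
E
```

```text
clock: 17.65
tool_pos: [0.5033, 0.1844, 0.2153]
orientation: [-180.0, 0.0, -86.0]
force: [-0.6, -0.3, -0.4]
opening: 0.0428
gripper_force: 0.0
clock: 18.15
tool_pos: [0.497, 0.2718, 0.3658]
orientation: [-179.9, 0.1, -86.1]
force: [0.8, 0.4, -0.8]
opening: 0.0546
gripper_force: 0.0
pack_a [(0.89, np.float64(0.504), np.float64(0.182), np.float64(0.02))]
scoop []
lip []
tab [(0.62, np.float64(0.508), np.float64(0.136), np.float64(0.074)), (0.48, np.float64(0.497), np.float64(0.256), np.float64(-0.001))]
pack_a 0.67 [502.2 185.1] [29.6 59.4] 4.6
pack_a 0.6 [515.6 208. ] [2.5 5.6] 3.3
pack_a [(0.93, np.float64(0.502), np.float64(0.186), np.float64(0.023))]
scoop [(0.87, np.float64(0.501), np.float64(0.199), np.float64(0.003))]
lip [(0.93, np.float64(0.497), np.float64(0.255), np.float64(-0.002))]
tab [(0.56, np.float64(0.504), np.float64(0.141), np.float64(0.073))]
mouth [(0.83, np.float64(0.395), np.float64(0.255), np.float64(0.158))]
box [(0.68, np.float64(0.37), np.float64(0.308), np.float64(-0.003))]
fence []
pack_a 0.78 [499.4 184.7] [28.4 57.8] 6.9
pack_a 0.55 [377.5 327.9] [96.1 87.7] 25.8
```

View pics/w4.png

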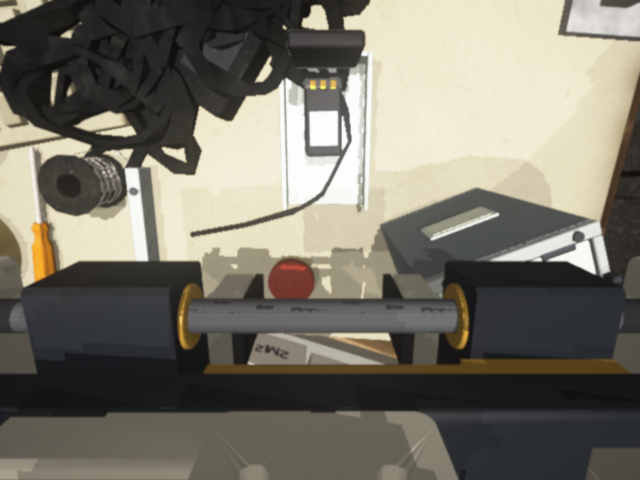

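Both packs are stacked in the scoop at px (323,120), and there is no third pack. Next I'll grasp the tab at px (325,42), with the fingers closing along the scoop's x axis.

Run:
```python
from h import *
plan([((.505,.140,.36),(180,0,4)),((.505,.14,.30),(180,0,4))],hand=.66)
```

```text
python3 -m inch '[0.66,12,0,0,0,0,-8.2,0.66,24,0,1,0,0,-16.4,0.66,36,0,1,0,0,-24.5,0.66,48,1,1,0,0,-32.7,0.66,60,1,1,0,0,-40.9]'
python3 -m inch '[0.66,9,8,1,0,0,-8.2,0.66,18,16,1,0,0,-16.4,0.66,27,23,1,0,0,-24.5,0.66,36,31,2,0,0,-32.7,0.66,45,39,2,0,0,-40.9]'
python3 -m inch '[0.66,1,12,0,0,0,-8.2,0.66,1,12,30,0,0,-8.2,0.66,1,12,60,0,0,-8.2]'
```

```bash
python3 -m inch '[0.66,12,0,0,0,0,-8.2,0.66,24,0,1,0,0,-16.4,0.66,36,0,1,0,0,-24.5,0.66,48,1,1,0,0,-32.7,0.66,60,1,1,0,0,-40.9]' >/dev/null
python3 -m inch '[0.66,9,8,1,0,0,-8.2,0.66,18,16,1,0,0,-16.4,0.66,27,23,1,0,0,-24.5,0.66,36,31,2,0,0,-32.7,0.66,45,39,2,0,0,-40.9]' >/dev/null
python3 -m inch '[0.66,1,12,0,0,0,-8.2,0.66,1,12,20,0,0,-8.2,0.66,1,12,40,0,0,-8.2,0.66,1,12,60,0,0,-8.2,0.66,1,12,60,0,0,-8.2]'
python3 - <<'E'
from h import *
s=snap('wrist','w5.png'); look(s,('pack_a','scoop','lip','tab'))
s=snap('top'); look(s,('tab','lip','pack_a'))
E
```

```text
clock: 20.45
tool_pos: [0.5038, 0.1397, 0.298]
orientation: [179.9, 0.2, 4.0]
force: [0.3, -1.3, 0.9]
opening: 0.0296
gripper_force: 0.0
pack_a [(0.94, np.float64(0.503), np.float64(0.183), np.float64(0.019)), (0.89, np.float64(0.507), np.float64(0.182), np.float64(0.001))]
scoop []
lip [(0.96, np.float64(0.495), np.float64(0.257), np.float64(-0.0))]
tab [(0.61, np.float64(0.503), np.float64(0.137), np.float64(0.071))]
tab [(0.72, np.float64(0.502), np.float64(0.143), np.float64(0.075))]
lip [(0.78, np.float64(0.494), np.float64(0.258), np.float64(-0.002))]
pack_a [(0.43, np.float64(0.502), np.float64(0.187), np.float64(0.021))]
```

View pics/w5.png

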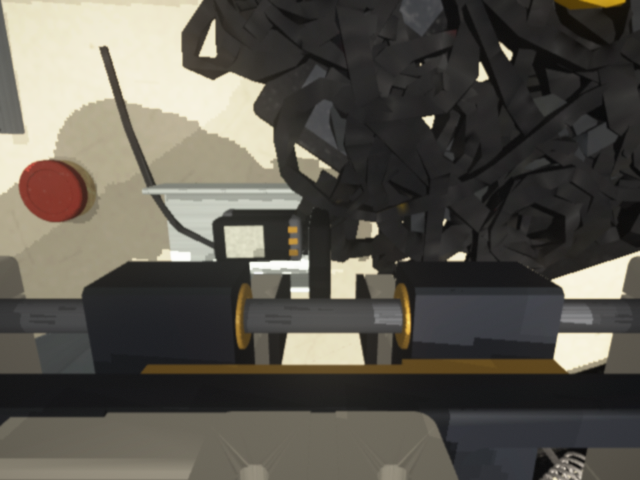

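The tab is at px column 320, between the fingers at 285 and 363. I'll descend in small steps.

```bash
python3 -m inch '[0.66,0,0,15,0,0,0,0.66,0,0,30,0,0,0,0.66,0,0,40,0,0,0]'
python3 -m inch '[0.66,0,0,8,0,0,0,0.66,0,0,16,0,0,0,0.66,0,0,16,0,0,0]'
python3 -m inch '[1,0,0,0,0,0,0,1,0,0,0,0,0,0,1,0,0,0,0,0,0,1,0,0,0,0,0,0,1,0,0,0,0,0,0]'
```

```text
clock: 21.2
tool_pos: [0.5045, 0.1402, 0.2597]
orientation: [-180.0, -0.0, 4.0]
force: [0.2, 0.1, -0.2]
opening: 0.03
gripper_force: 0.0
clock: 21.5
tool_pos: [0.5045, 0.1402, 0.2434]
orientation: [180.0, 0.0, 4.0]
force: [-0.0, -0.0, 0.9]
opening: 0.0298
gripper_force: 0.0
clock: 22.0
tool_pos: [0.5049, 0.1405, 0.2448]
orientation: [-179.9, -0.1, 4.0]
force: [-0.1, 1.2, 3.2]
opening: 0.0118
gripper_force: 30.0
```

```bash
cat >> h.py <<'E'
H=np.array([.3935,.259,.158]); XB=np.array([np.cos(np.radians(-65)),np.sin(np.radians(-65)),0]); Z=np.array([0,0,1.])
def tip(th,d,h,H=H,tz=.244,tx=.118,yaw=25):
    "TCP pose with scoop tilted th deg, lip d mm inside hinge, h mm above frame"
    t=np.radians(th); xs=np.cos(t)*XB+np.sin(t)*Z; zs=-np.sin(t)*XB+np.cos(t)*Z
    p=H-XB*d/1000+Z*h/1000+tx*xs+tz*zs
    r=Rt((180,0,yaw))*R.from_rotvec([-th,0,0],degrees=True)
    return p, r.as_euler('xyz',degrees=True)
E
python3 - <<'E'
from h import *
def pl(s,a,b):
    Ri=np.array(s['R']).T;c=-Ri@np.array(s['t']);k=np.linalg.inv(s['K'])
    n=np.cross(Ri@k@[*a,1],Ri@k@[*b,1]);n/=np.linalg.norm(n);return n,n@c,c
A=pl(snap('scene'),(236,5),(243,180));B=pl(snap('top'),(165,97),(88,2))
print(A[0],A[2],B[0],B[2])
for z in(0,.3,.5): print(z,np.linalg.solve([A[0],B[0],[0,0,1]],[A[1],B[1],z]))
for a in[(0,-30,30),(15,35,5),(30,36,-15),(40,38,-26),(50,38,-38)]: print(a,*[np.round(v,3) for v in tip(*a)])
p,o=tip(0,-40,35)
plan([((.505,.1405,.30),(180,0,4)),((.46,.16,.40),(180,0,20)),(p,o),tip(0,0,25)],hand=1)
E
```

```text
[-0.43256094  0.90008555  0.05231672] [-0.71254253 -0.38108991  0.96054611] [ 0.65366814 -0.75546277  0.04465393] [0.36760612 0.07171571 1.01238748]
0 [0.84062759 0.42115978 0.        ]
0.3 [0.74920127 0.35978509 0.3       ]
0.5 [0.68825039 0.31886863 0.5       ]
(0, -30, 30) [0.456 0.125 0.432] [180.   0.  25.]
(15, 35, 5) [0.4   0.245 0.429] [165.   0.  25.]
(30, 36, -15) [0.37  0.31  0.413] [150.   0.  25.]
(40, 38, -26) [0.349 0.354 0.395] [140.   0.  25.]
(50, 38, -38) [0.331 0.394 0.367] [130.   0.  25.]
python3 -m inch '[1,0,0,-28,0,0,0,1,0,0,-55,0,-0.1,0,1,-14,-8,-89,0,-0.1,-5.3,1,-29,-15,-122,0,-0.1,-10.6,1,-43,-23,-155,0,-0.1,-16]'
python3 -m inch '[1,-8,21,-19,0,0,-2.5,1,-15,42,-37,0,0,-5,1,-19,2,-27,0,0,-5]'
```

Run:
```python
from h import *
a=cv2.imread('pics/scene0.png')[130:480,0:260]; b=cv2.imread('pics/top0.png')[90:440,0:200]
im=np.hstack([a,b]); im=cv2.resize(im,None,fx=1.7,fy=1.7,interpolation=cv2.INTER_CUBIC); print(im.shape); cv2.imwrite('pics/c2.png',im)
```

```text
(595, 782, 3)
```

View pics/c2.png

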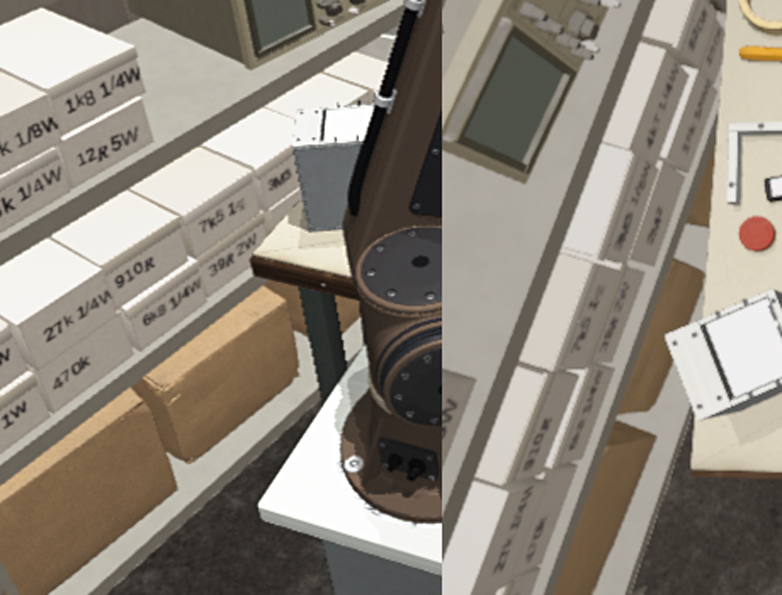

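Run:
```python
from h import *
S=snap('scene');T=snap('top')
sc=lambda p:(p[0]/1.7,p[1]/1.7+130); tc=lambda p:((p[0]-442)/1.7,p[1]/1.7+90)
P=lambda s:s['K']@np.c_[s['R'],s['t']]
for a,b in[((258,185),(617,258)),((190,212),(572,368))]:
    X=cv2.triangulatePoints(P(S),P(T),np.array(sc(a)),np.array(tc(b)));X=(X[:3]/X[3]).ravel();print(X)
def pl(s,a,b):
    Ri=np.array(s['R']).T;c=-Ri@np.array(s['t']);k=np.linalg.inv(s['K'])
    n=np.cross(Ri@k@[*a,1],Ri@k@[*b,1]);n/=np.linalg.norm(n);return n,n@c
A=pl(S,sc((0,250)),sc((400,18)));B=pl(T,tc((445,560)),tc((668,0)))
for x in(.2,.4,.6): print(x,np.linalg.solve([A[0],B[0],[1,0,0]],[A[1],B[1],x]))
```

```text
[ 0.4952254   0.56575386 -0.10164135]
[ 0.3422994   0.59059313 -0.05517343]
0.2 [0.2        0.61506887 0.08484574]
0.4 [0.4        0.55815707 0.08396438]
0.6 [0.6        0.50124526 0.08308302]
```

The shelf front is at y ≥ 0.56 near the box, so tipping to about 50° is clear of it. I'll lift and carry.

```bash
python3 -m inch '[1,0,0,-10,0,0,0,1,0,0,-30,0,0,0,1,0,0,-55,0,0,0]'
python3 -m inch '[1,-7,-4,-20,0,0,-3,1,-15,-8,-50,0,0,-6,1,-22,-12,-70,0,0,-9,1,-30,-16,-90,0,0,-12,1,-43,-23,-100,0,0,-16]'
python3 - <<'E'
from h import *
s=snap('top'); look(s,('tab','lip','pack_a','mouth'))
s=snap('wrist'); look(s,('tab','lip','pack_a'))
plan([tip(0,-40,35),tip(0,10,22)],hand=1)
E
```

```text
clock: 22.5
tool_pos: [0.5038, 0.1398, 0.2988]
orientation: [179.9, 0.2, 4.0]
force: [-0.1, 0.1, -4.1]
opening: 0.0113
gripper_force: 30.0
clock: 23.0
tool_pos: [0.4617, 0.1586, 0.403]
orientation: [179.7, -0.3, 20.2]
force: [18.7, -24.2, 11.9]
opening: 0.0131
gripper_force: 30.5
tab []
lip []
pack_a []
mouth [(0.96, np.float64(0.393), np.float64(0.26), np.float64(0.16))]
tab [(0.74, np.float64(0.466), np.float64(0.152), np.float64(0.232))]
lip [(0.85, np.float64(0.433), np.float64(0.266), np.float64(0.152))]
pack_a [(0.87, np.float64(0.46), np.float64(0.194), np.float64(0.158)), (0.87, np.float64(0.457), np.float64(0.197), np.float64(0.176))]
python3 -m inch '[1,-8,20,-17,0.2,-0.1,-2.5,1,-16,39,-34,0.4,-0.3,-5,1,-18,14,-28,0.4,-0.3,-5,1,-20,-11,-22,0.4,-0.3,-5]'
```

The force reading shows the lip touching the box edge, so I'll back off and go up straight away.

```bash
python3 -m inch '[1,0,20,0,0,0,0,1,0,30,-10,0,0,0,1,0,30,-40,0,0,0,1,0,30,-60,0,0,0,1,0,30,-60,0,0,0]'
python3 - <<'E'
from h import *
s=snap('wrist','w6.png'); look(s,('tab','lip','pack_a','scoop','long_side'))
print(ctrl.get_obs()['tool_pos'],ctrl.get_obs()['orientation'])
s=snap('top'); look(s,('tab','lip','pack_a'))
E
```

```text
clock: 23.95
tool_pos: [0.4707, 0.1319, 0.4625]
orientation: [-179.9, -0.3, 20.0]
force: [-0.1, 1.1, -3.0]
opening: 0.0116
gripper_force: 30.0
tab [(0.76, np.float64(0.475), np.float64(0.131), np.float64(0.292)), (0.73, np.float64(0.436), np.float64(0.243), np.float64(0.218))]
lip [(0.57, np.float64(0.436), np.float64(0.243), np.float64(0.218))]
pack_a [(0.78, np.float64(0.462), np.float64(0.177), np.float64(0.222)), (0.56, np.float64(0.457), np.float64(0.183), np.float64(0.237))]
scoop []
long_side [(0.76, np.float64(0.495), np.float64(0.198), np.float64(0.219))]
[0.47003216 0.13192037 0.4581194 ] [1.79997136e+02 9.01273510e-02 2.00250996e+01]
tab []
lip []
pack_a []
```

View pics/w6.png

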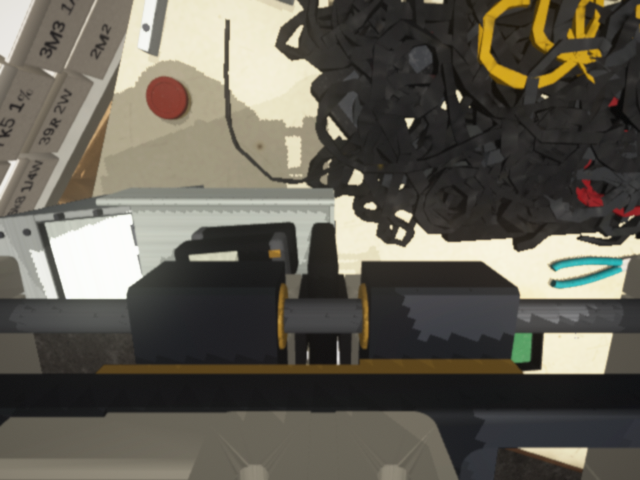

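Packs are still in the scoop at px (240,243), and the grip still looks square. I'll move to the pre-tip pose and measure the scoop's lateral offset there.

Run:
```python
from h import *
plan([tip(0,-30,50)],hand=1)
```

```text
python3 -m inch '[1,-16,2,7,0,0,-5]'
```

```bash
python3 -m inch '[1,-16,2,7,0,0,-5,1,-16,2,7,0,0,-5,1,-16,2,7,0,0,-5]'
cat >> h.py <<'E'
def off(n=3):
    "scoop points in tool axes (mm) relative to TCP"
    for i in range(n):
        s=snap('wrist'); o=ctrl.get_obs(); r=Rt(o['orientation'])
        for th in('tab','lip','long_side'):
            L=[d for d in ctrl.mark_of(s,th) if d['p']>.4][:1]
            for d in L: print(th,round(d['p'],2),np.round(r.inv().apply(d['location']-o['tool_pos'])*1000,1),end='; ')
        print()
E
python3 - <<'E'
from h import *
off(4)
for i in range(3):
  s=snap('top'); look(s,('mouth','box','lip'))
E
```

```text
clock: 24.75
tool_pos: [0.4559, 0.1245, 0.4523]
orientation: [-180.0, -0.0, 25.0]
force: [0.6, 0.9, -3.5]
opening: 0.0121
gripper_force: 30.0
tab 0.68 [  3.2   3.  173.1]; lip 0.59 [   3.3 -117.2  245.1]; long_side 0.73 [ 42.7 -56.2 244.7]; 
tab 0.74 [  1.    2.6 171.5]; lip 0.76 [   5.1 -116.7  242.1]; long_side 0.68 [ 41.8 -54.  244.4]; 
tab 0.82 [  3.8   3.  170.4]; lip 0.84 [   4.4 -116.1  242.9]; long_side 0.84 [ 39.2 -56.8 244.3]; 
tab 0.9 [  2.7   2.6 171.1]; lip 0.85 [   4.6 -117.7  242.9]; long_side 0.9 [ 39.8 -57.5 242.6]; 
mouth [(0.76, np.float64(0.392), np.float64(0.259), np.float64(0.159))]
box [(0.57, np.float64(0.368), np.float64(0.307), np.float64(-0.002))]
lip []
mouth [(0.78, np.float64(0.396), np.float64(0.258), np.float64(0.159))]
box [(0.94, np.float64(0.372), np.float64(0.31), np.float64(-0.001))]
lip []
mouth [(0.89, np.float64(0.394), np.float64(0.261), np.float64(0.154))]
box [(0.56, np.float64(0.371), np.float64(0.311), np.float64(0.001))]
lip []
```

```bash
cat >> h.py <<'E'
YB=np.array([.906,.423,0])
def tp(*a):
    p,o=tip(*a,H=np.array([.394,.2593,.158])-.0035*YB,tz=.243,tx=.1165); return p,o
E
python3 - <<'E'
from h import *
plan([tp(8,0,35),tp(18,36,6)],hand=1,step=25,ang=5)
E
```

```text
python3 -m inch '[1,-1,-22,1,-2.7,0,0,1,-2,-44,2,-5.3,0,0,1,-3,-67,2,-8,0,0,1,-3,-87,7,-10.5,0,0,1,-3,-108,12,-13,0,0]'
python3 -m inch '[1,0,-21,0,-2.5,0,0,1,0,-42,0,-5,0,0]'
```

```bash
python3 -m inch '[1,-1,-22,1,-2.7,0,0,1,-2,-44,2,-5.3,0,0,1,-3,-67,2,-8,0,0,1,-3,-87,7,-10.5,0,0,1,-3,-108,12,-13,0,0]'
python3 -m inch '[1,0,-21,0,-2.5,0,0,1,0,-42,0,-5,0,0,1,0,-42,0,-5,0,0]'
python3 - <<'E'
from h import *
print(tp(18,36,6),ctrl.get_obs()['joint_pos'])
s=snap('top','t3.png');look(s,('tab','lip','pack_a'));
plan([tp(26,37,-9),tp(32,38,-16),tp(38,39,-24),tp(44,39,-31),tp(50,39,-40)],hand=1,step=25,ang=4)
E
```

```text
clock: 26.65
tool_pos: [0.4071, 0.222, 0.4404]
orientation: [167.0, -0.1, 25.0]
force: [-0.3, -0.0, -4.1]
opening: 0.012
gripper_force: 30.0
clock: 26.95
tool_pos: [0.3896, 0.2602, 0.43]
orientation: [161.9, 0.0, 25.2]
force: [-0.2, -0.2, -3.7]
opening: 0.012
gripper_force: 30.0
(array([0.39070515, 0.25808509, 0.43110721]), array([ 1.62000000e+02, -1.27222187e-14,  2.50000000e+01])) [ 63.71294555   1.38748935 -27.33334801  14.67710146 -73.31740561
  45.7274182 ]
tab [(0.72, np.float64(0.409), np.float64(0.211), np.float64(0.267))]
lip []
pack_a []
python3 -m inch '[1,0,-13,0,-2.7,0,0,1,0,-27,0,-5.4,0,0,1,0,-40,0,-8.1,-0.1,0,1,0,-56,0,-11.1,-0.1,0,1,0,-71,-1,-14.1,-0.1,0]'
python3 -m inch '[1,0,-16,-2,-3,0,0,1,0,-31,-4,-6,0,0,1,0,-46,-5,-9,0,0,1,0,-62,-6,-12,0,0,1,0,-78,-5,-15,0,0]'
python3 -m inch '[1,0,-16,-3,-3,0,0]'
```

View pics/t3.png

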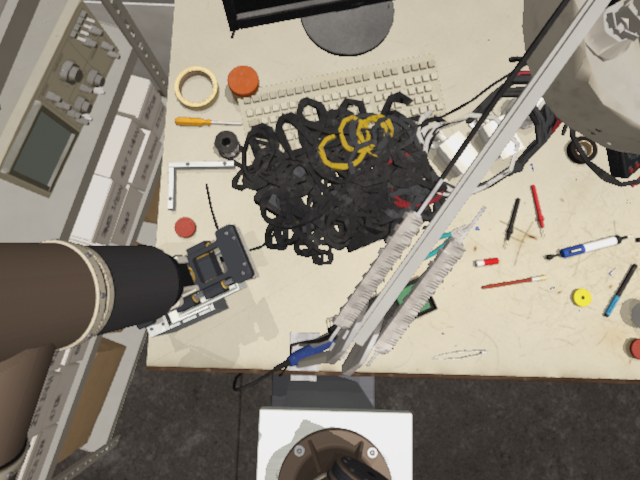

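The arm covers the scoop in this view, with the gripper at px (215,265), so I'll go on by force, step by step.

```bash
python3 -m inch '[1,0,-13,0,-2.7,0,0,1,0,-27,0,-5.4,0,0,1,0,-40,0,-8.1,0,0]'
python3 -m inch '[1,0,-15,0,-3,0,0,1,0,-31,-1,-6,0,0,1,0,-31,-1,-6,0,0]'
python3 - <<'E'
from h import *
s=snap('wrist');look(s,('lip','tab','pack_a')); print(tp(32,38,-16),ctrl.get_obs()['joint_pos'])
E
```

```text
clock: 27.45
tool_pos: [0.3746, 0.2924, 0.4195]
orientation: [153.9, -0.1, 24.9]
force: [0.0, -1.4, -0.3]
opening: 0.0116
gripper_force: 30.0
clock: 27.75
tool_pos: [0.3627, 0.3198, 0.4067]
orientation: [147.8, -0.2, 25.1]
force: [-1.7, 1.1, 5.8]
opening: 0.0117
gripper_force: 30.0
lip []
tab [(0.79, np.float64(0.405), np.float64(0.235), np.float64(0.262))]
pack_a [(0.82, np.float64(0.393), np.float64(0.254), np.float64(0.186)), (0.73, np.float64(0.402), np.float64(0.252), np.float64(0.169)), (0.58, np.float64(0.372), np.float64(0.31), np.float64(-0.001))]
(array([0.36210246, 0.31942376, 0.40981128]), array([148.,   0.,  25.])) [ 72.51771394   7.25427737 -29.19939973  21.48287577 -78.95746058
  33.48661721]
```

Run:
```python
from h import *
o=ctrl.get_obs();print(o['force'],o['tool_pos'])
plan([tp(38,39,-20),tp(44,39,-27)],hand=1,step=25,ang=3.1)
```

```text
[-0.21868639  2.43128364  4.52078153] [0.36281755 0.31861875 0.4069927 ]
python3 -m inch '[1,0,-14,-5,-3,-0.1,0,1,0,-28,-11,-6,-0.1,-0.1,1,0,-44,-12,-9,-0.1,-0.1,1,0,-59,-13,-12,-0.1,-0.1]'
```

```bash
python3 -m inch '[1,0,-14,-5,-3,0,0,1,0,-28,-11,-6,0,0,1,0,-28,-11,-6,0,0]'
python3 -m inch '[1,0,-16,-2,-3,0,0,1,0,-31,-4,-6,0,0,1,0,-31,-4,-6,0,0]'
python3 - <<'E'
from h import *
s=snap('wrist','w7.png');look(s,('lip','tab','pack_a','flap')); print(tp(44,39,-27),ctrl.get_obs()['joint_pos'])
E
```

```text
clock: 28.25
tool_pos: [0.3497, 0.346, 0.3998]
orientation: [141.8, -0.0, 25.0]
force: [0.5, 1.4, -0.5]
opening: 0.0119
gripper_force: 30.0
clock: 28.55
tool_pos: [0.3385, 0.3702, 0.3835]
orientation: [135.8, -0.0, 25.1]
force: [-0.1, 1.1, 2.3]
opening: 0.012
gripper_force: 30.0
lip [(0.85, np.float64(0.377), np.float64(0.292), np.float64(0.125))]
tab [(0.6, np.float64(0.392), np.float64(0.263), np.float64(0.26))]
pack_a [(0.56, np.float64(0.377), np.float64(0.323), np.float64(0.037))]Traceback (most recent call last):
  File "<stdin>", line 2, in <module>
  File "h.py", line 35, in look
    print(th,[(round(d['p'],2),*np.round(d['location'],3)) for d in ctrl.mark_of(s,th)][:3])
                                                                    ~~~~~~~~~~~~^^^^^^
ValueError: it knows: bar, box, fence, lip, long_side, magnifier_lamp, mouth, pack, scoop, tab
```

View pics/w7.png

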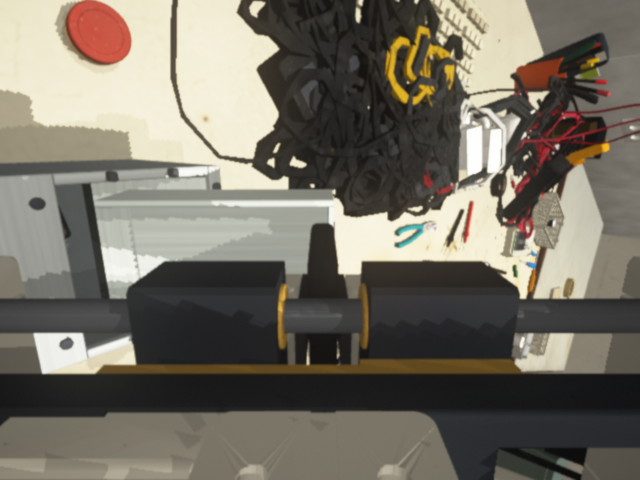

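The scoop looks empty at px (215,245) and the flap is pressed open along the dark gap at about (85,230). I'll press a bit steeper and hold, so that nothing stays lying on the flap.

Run:
```python
from h import *
plan([tp(52,39,-40)],hand=1,step=25,ang=3.1)
```

```text
python3 -m inch '[1,0,-14,-2,-2.7,0,0,1,0,-29,-4,-5.4,0,0,1,0,-43,-7,-8.1,0,-0.1]'
```

```bash
python3 -m inch '[1,0,-14,-2,-2.7,0,0,1,0,-29,-4,-5.4,0,0,1,0,-43,-7,-8.1,0,0,1,0,-43,-7,-8.1,0,0,1,0,-43,-7,-8.1,0,0]'
python3 -m inch '[1,0,0,0,0,0,0,1,0,0,0,0,0,0,1,0,0,0,0,0,0,1,0,0,0,0,0,0,1,0,0,0,0,0,0]'
python3 - <<'E'
from h import *
for i in range(3):
    s=snap('wrist');look(s,('lip','pack_a'))
o=ctrl.get_obs();print(o['joint_pos'],o['force'])
for d in ctrl.trace(s,'pack_a')[:3]: print(d['p'],d['pixels'].sum(),np.argwhere(d['pixels']).mean(0))
E
```

```text
clock: 29.25
tool_pos: [0.3235, 0.4018, 0.3595]
orientation: [127.9, -0.0, 25.0]
force: [-0.8, 2.6, -1.5]
opening: 0.0123
gripper_force: 30.0
clock: 29.75
tool_pos: [0.3233, 0.4019, 0.3595]
orientation: [127.8, -0.1, 25.0]
force: [-0.9, 3.5, -1.1]
opening: 0.0116
gripper_force: 30.0
lip [(0.7, np.float64(0.38), np.float64(0.295), np.float64(0.117))]
pack_a []
lip [(0.68, np.float64(0.38), np.float64(0.296), np.float64(0.116))]
pack_a []
lip [(0.73, np.float64(0.376), np.float64(0.293), np.float64(0.117))]
pack_a []
[ 81.45049063  19.53437301 -27.77152956  25.92920871 -89.749614
  21.9947882 ] [-1.33283816  2.25635147 -1.04088864]
```

Run:
```python
from h import *
plan([tp(42,37,-20),tp(25,25,15),tp(5,-30,60),tp(0,-60,60)],hand=1,step=45,ang=7)
```

```text
python3 -m inch '[1,0,29,7,5.1,0,0,1,0,58,14,10.2,0,0,1,0,88,28,15.9,0,0,1,0,119,43,21.5,0,0,1,0,150,57,27.2,0,0]'
python3 -m inch '[1,0,36,10,5,0,0,1,0,72,19,10,0,0,1,0,109,28,15,0,0,1,0,145,37,20,0,0,1,0,166,52,22.5,0,0]'
python3 -m inch '[1,0,26,6,2.5,0,0]'
```

```bash
python3 -m inch '[1,0,29,7,5.1,0,0,1,0,58,14,10.2,0,0,1,0,88,28,15.9,0,0,1,0,119,43,21.5,0,0,1,0,150,57,27.2,0,0]'
python3 -m inch '[1,0,36,10,5,0,0,1,0,72,19,10,0,0,1,0,109,28,15,0,0,1,0,145,37,20,0,0,1,0,166,52,22.5,0,0]'
python3 -m inch '[1,0,26,6,2.5,0,0,1,0,26,6,2.5,0,0,1,0,26,6,2.5,0,0]'
python3 - <<'E'
from h import *
off(3)
s=snap('top','t4.png');look(s,('pack_a','fence','mouth'));rects(s,[('fence',.025)])
s=snap('wrist','w8.png')
cv2.imwrite('pics/c4.png',np.hstack([cv2.imread('pics/t4.png')[120:360,80:400],cv2.imread('pics/w8.png')[60:300,0:320]]))
E
```

```text
clock: 30.75
tool_pos: [0.3811, 0.2759, 0.4431]
orientation: [155.1, 0.0, 25.0]
force: [1.3, 0.2, -1.8]
opening: 0.0117
gripper_force: 30.0
clock: 31.25
tool_pos: [0.4541, 0.119, 0.4673]
orientation: [177.7, -0.1, 25.0]
force: [0.8, 0.7, -2.0]
opening: 0.012
gripper_force: 30.0
clock: 31.55
tool_pos: [0.4648, 0.0965, 0.4602]
orientation: [180.0, 0.1, 24.9]
force: [-0.4, -0.1, -1.3]
opening: 0.012
gripper_force: 30.0
tab 0.71 [  1.8   2.9 172.7]; lip 0.67 [   2.  -118.   243.8]; long_side 0.83 [ 37.5 -54.  244.1]; 
tab 0.64 [  0.6   2.8 171.6]; lip 0.79 [   2.7 -117.2  243. ]; long_side 0.72 [ 40.7 -59.2 244.8]; 
tab 0.74 [  2.5   1.8 172.9]; lip 0.81 [   4.6 -119.2  242.1]; long_side 0.97 [ 42.2 -57.4 243.1]; 
pack_a []
fence [(0.52, np.float64(0.651), np.float64(0.372), np.float64(-0.001))]
mouth [(0.65, np.float64(0.394), np.float64(0.258), np.float64(0.156))]
```

View pics/c4.png

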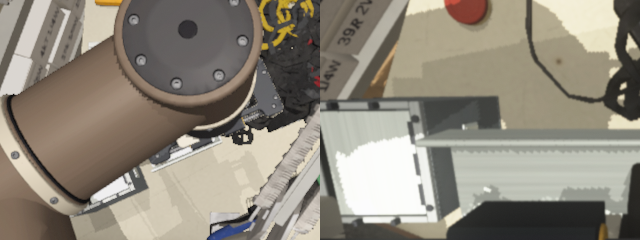

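The scoop is empty (right half, about px (540,185)) and the flap is shut flat (about (370,165)). No pack shows outside the box. Next I'll go above the fence.

Run:
```python
from h import *
plan([((.54,.18,.46),(180,0,12)),((.60,.235,.42),(180,0,3))],hand=1)
```

```text
python3 -m inch '[1,34,-14,0,0,0,4.3,1,68,-29,1,0,0,8.7,1,103,-43,1,0,0,13,1,141,-55,21,0,0,17.5,1,180,-67,41,0,0,22]'
```

```bash
python3 -m inch '[1,34,-14,0,0,0,4.3,1,68,-29,1,0,0,8.7,1,103,-43,1,0,0,13,1,141,-55,21,0,0,17.5,1,180,-67,41,0,0,22]'
python3 -m inch '[1,0,0,0,0,0,0,1,0,0,0,0,0,0]' >/dev/null
python3 - <<'E'
from h import *
s=snap('wrist','w9.png');look(s,('fence','lip','tab'));rects(s,[('fence',.025)])
s=snap('top','t5.png');look(s,('fence','lip','tab'));rects(s,[('fence',.025)])
cv2.imwrite('pics/c5.png',cv2.resize(np.hstack([cv2.imread('pics/w9.png')[0:320,0:400],cv2.imread('pics/t5.png')[100:420,120:420]]),None,fx=1.14,fy=1.14))
E
```

```text
clock: 32.95
tool_pos: [0.6011, 0.2358, 0.4202]
orientation: [-179.9, -0.1, 2.8]
force: [-0.4, 0.4, -0.7]
opening: 0.0116
gripper_force: 30.0
fence [(0.64, np.float64(0.658), np.float64(0.37), np.float64(-0.002))]
lip [(0.95, np.float64(0.598), np.float64(0.352), np.float64(0.17))]
tab [(0.73, np.float64(0.6), np.float64(0.235), np.float64(0.245))]
fence 0.76 [643.2 307.5] [ 49.1 142. ] 3.1
fence []
lip [(0.87, np.float64(0.597), np.float64(0.35), np.float64(0.172))]
tab [(0.85, np.float64(0.598), np.float64(0.233), np.float64(0.251))]
fence 0.68 [575.2 364. ] [37.6 17.1] 4.1
```

View pics/c5.png

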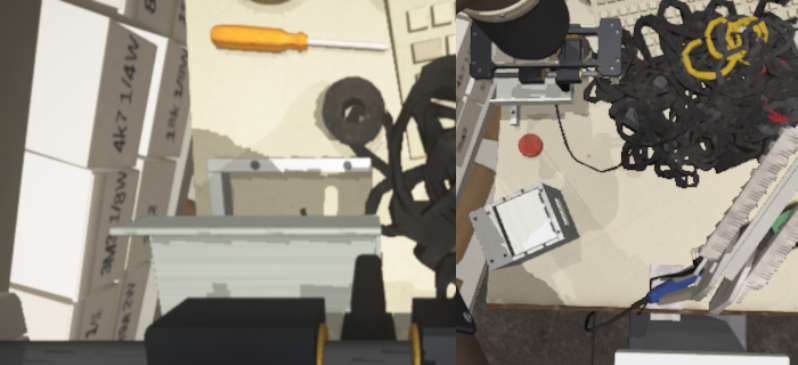

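Run:
```python
from h import *
for k in range(2):
    s=snap('wrist'); d=ctrl.trace(s,'fence')[0]; m=d['pixels']; r,c=np.nonzero(m); print(d['p'],r.min(),r.max(),c.min(),c.max())
    cols=np.arange(c.min()+6,c.max()-6); top=np.array([np.nonzero(m[:,x])[0].min() if m[:,x].any() else -1 for x in cols]); g=top>=0
    P=plane(s,np.c_[cols[g],top[g]-.5],.025); f=np.polyfit(P[:,1],P[:,0],1); res=P[:,0]-np.polyval(f,P[:,1]); ok=abs(res)<.003
    f=np.polyfit(P[ok,1],P[ok,0],1); print('outer x at y=.37,.3:',np.polyval(f,[.37,.3]),'yaw',-np.degrees(np.arctan(f[0])),ok.mean())
    rows=np.arange(r.min()+4,r.max()); L=np.array([np.nonzero(m[y])[0].min() if m[y].any() else -1 for y in rows]);g=L>=0
    Q=plane(s,np.c_[L[g]-.5,rows[g]],.025); print(np.round(Q[::3,:2],4).tolist())
    Rr=np.array([c[r==y].max() for y in range(r.min()+2,r.min()+8)]);print('rail end y',plane(s,np.c_[Rr+.5,range(r.min()+2,r.min()+8)],.025)[:,1])
```

```text
Traceback (most recent call last):
IndexError: list index out of range
```

Run:
```python
from h import *
n=0
for k in range(6):
    s=snap('wrist'); D=ctrl.trace(s,'fence')
    if not D: continue
    d=D[0]; m=d['pixels']; r,c=np.nonzero(m); print(d['p'],r.min(),r.max(),c.min(),c.max())
    cols=np.arange(c.min()+6,c.max()-6); top=np.array([np.nonzero(m[:,x])[0].min() if m[:,x].any() else -1 for x in cols]); g=top>=0
    P=plane(s,np.c_[cols[g],top[g]-.5],.025); f=np.polyfit(P[:,1],P[:,0],1); res=P[:,0]-np.polyval(f,P[:,1]); ok=abs(res)<.003
    f=np.polyfit(P[ok,1],P[ok,0],1); print('outer x at y=.37,.3:',np.polyval(f,[.37,.3]),'yaw',-np.degrees(np.arctan(f[0])),ok.mean())
    rows=np.arange(r.min()+4,r.max()); L=np.array([np.nonzero(m[y])[0].min() if m[y].any() else -1 for y in rows]);g=L>=0
    Q=plane(s,np.c_[L[g]-.5,rows[g]],.025); print(np.round(Q[::4,:2],3).tolist())
    n+=1
    if n==2: break
```

```text
0.97 138 188 183 324
outer x at y=.37,.3: [0.66498632 0.66856181] yaw 2.924034539943984 1.0
[[0.661, 0.379], [0.657, 0.379], [0.653, 0.378], [0.649, 0.378], [0.645, 0.378], [0.641, 0.378], [0.637, 0.378], [0.634, 0.377], [0.63, 0.377], [0.625, 0.377], [0.621, 0.376], [0.617, 0.377]]
0.88 139 188 183 324
outer x at y=.37,.3: [0.66439374 0.66823822] yaw 3.1435860988785347 1.0
[[0.66, 0.379], [0.656, 0.379], [0.652, 0.378], [0.648, 0.378], [0.644, 0.377], [0.64, 0.378], [0.636, 0.378], [0.633, 0.377], [0.628, 0.377], [0.624, 0.376], [0.62, 0.375], [0.616, 0.375]]
```

Run:
```python
from h import *
plan([((.6085,.239,.30),(180,0,3.4)),((.6085,.239,.254),(180,0,3.4))],hand=1,step=30)
```

```text
python3 -m inch '[1,2,-1,24,0,0,-0.1,1,3,-2,48,0,0,-0.2,1,5,-2,72,0,0,-0.2,1,7,-3,96,0,0,-0.3,1,9,-4,120,0,0,-0.4]'
python3 -m inch '[1,0,0,23,0,0,0,1,0,0,46,0,0,0]'
```

```bash
python3 -m inch '[1,2,-1,24,0,0,-0.1,1,3,-2,48,0,0,-0.2,1,5,-2,72,0,0,-0.3,1,7,-3,96,0,0,-0.4,1,9,-4,120,0,0,-0.5]'
python3 -m inch '[1,0,0,15,0,0,0,1,0,0,30,0,0,0,1,0,0,44,0,0,0,1,0,0,44,0,0,0]'
python3 - <<'E'
from h import *
off(1)
s=snap('wrist','w10.png');look(s,('fence','lip','long_side'))
E
```

```text
clock: 34.45
tool_pos: [0.6089, 0.2392, 0.2992]
orientation: [-180.0, -0.0, 3.5]
force: [0.0, 0.5, -2.2]
opening: 0.0118
gripper_force: 30.0
clock: 34.85
tool_pos: [0.6082, 0.2388, 0.2538]
orientation: [179.9, 0.2, 3.5]
force: [-0.9, -0.8, -2.7]
opening: 0.0117
gripper_force: 30.0
tab 0.81 [  2.    5.3 171.4]; lip 0.58 [   2.7 -117.9  246.1]; long_side 0.93 [ 37.3 -55.4 245. ]; 
fence [(0.6, np.float64(0.652), np.float64(0.369), np.float64(-0.0))]
lip [(0.94, np.float64(0.606), np.float64(0.358), np.float64(0.012))]
long_side [(0.73, np.float64(0.646), np.float64(0.299), np.float64(0.015))]
```

View pics/w10.png

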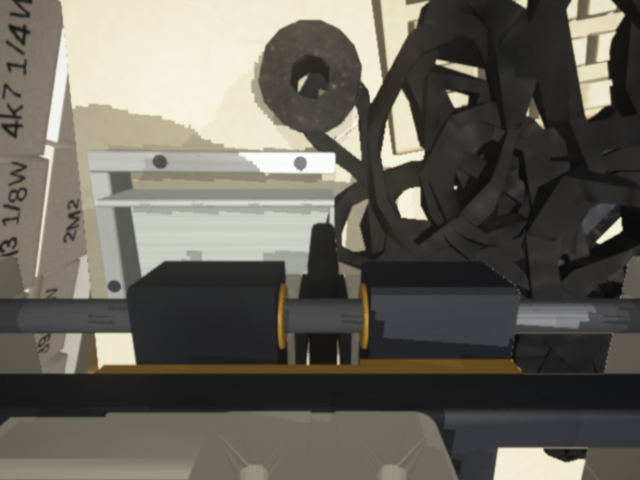

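The scoop sits inside the L: its side wall is at row 195 against the long rail at 160, and its lip is by the short rail at column 115. I'll lower it, then push +x and +y by force.

```bash
python3 -m inch '[1,0,0,4,0,0,0,1,0,0,8,0,0,0,1,0,0,8,0,0,0]'
python3 -m inch '[1,3,0,1,0,0,0,1,6,0,1,0,0,0,1,6,0,1,0,0,0]'
python3 -m inch '[1,0,-3,0,0,0,0,1,0,-5,0,0,0,0,1,0,-5,0,0,0,0]'
```

```text
clock: 35.55
tool_pos: [0.6086, 0.2391, 0.2474]
orientation: [180.0, 0.0, 3.5]
force: [1.1, 0.3, -2.0]
opening: 0.0118
gripper_force: 30.0
clock: 35.85
tool_pos: [0.6154, 0.2397, 0.2472]
orientation: [-180.0, -0.1, 3.5]
force: [0.7, -0.7, -2.5]
opening: 0.012
gripper_force: 30.0
clock: 36.15
tool_pos: [0.6145, 0.2449, 0.2472]
orientation: [-180.0, -0.0, 3.5]
force: [0.2, -0.2, -2.2]
opening: 0.0115
gripper_force: 30.0
```

```bash
python3 -m inch '[1,0,0,2,0,0,0,1,0,0,2,0,0,0]' | sed -n 1,4p
python3 -m inch '[1,2,0,0,0,0,0,1,2,0,0,0,0,0]'| sed -n 2,4p
python3 -m inch '[1,0,-2,0,0,0,0,1,0,-2,0,0,0,0]'| sed -n 2,4p
```

```text
clock: 36.35
tool_pos: [0.6152, 0.2449, 0.2467]
orientation: [-179.9, -0.2, 3.6]
force: [-0.3, 0.6, 5.7]
tool_pos: [0.6168, 0.245, 0.2461]
orientation: [-179.9, -0.1, 3.5]
force: [-2.2, 1.3, 5.8]
tool_pos: [0.6167, 0.2457, 0.2462]
orientation: [179.9, -0.0, 3.5]
force: [-0.0, -6.6, 7.8]
```

```bash
python3 -m inch '[1,2,0,0,0,0,0,1,2,0,0,0,0,0]'| sed -n 2,4p
python3 -m inch '[1,0,-2,0,0,0,0,1,0,-2,0,0,0,0]'| sed -n 2,4p
python3 - <<'E'
from h import *
off(2)
E
```

```text
tool_pos: [0.6182, 0.2457, 0.2457]
orientation: [179.9, 0.0, 3.5]
force: [-3.4, -6.1, 7.4]
tool_pos: [0.6181, 0.2463, 0.2458]
orientation: [179.8, 0.1, 3.5]
force: [-0.3, -12.4, 8.7]
lip 0.68 [   2.2 -114.5  242.9]; long_side 0.73 [ 35.5 -53.9 243.5]; 
tab 0.56 [  49.6 -125.9  244.8]; long_side 0.56 [ 36.6 -56.  247. ];
```

```bash
python3 -m inch '[1,0,1,-1,0,0,0,1,0,1,-1,0,0,0]'| sed -n 2,4p
python3 -m inch '[1,2,0,0,0,0,0,1,2,0,0,0,0,0]'| sed -n 2,4p
python3 -m inch '[1,2,0,0,0,0,0,1,2,0,0,0,0,0]'| sed -n 2,4p
python3 -m inch '[1,1,0,0,0,0,0,1,1,0,0,0,0,0]'| sed -n 2,4p
```

```text
tool_pos: [0.618, 0.246, 0.246]
orientation: [179.9, 0.1, 3.5]
force: [-0.3, -8.1, 2.7]
tool_pos: [0.6195, 0.246, 0.2457]
orientation: [179.8, 0.2, 3.5]
force: [-3.7, -8.7, 5.7]
tool_pos: [0.6211, 0.2459, 0.2455]
orientation: [179.8, 0.3, 3.5]
force: [-5.7, -8.7, 5.0]
tool_pos: [0.6218, 0.2459, 0.2456]
orientation: [179.8, 0.3, 3.5]
force: [-6.6, -9.6, 6.4]
```

```bash
python3 -m inch '[1,2,0,0,0,0,0,1,2,0,0,0,0,0]'| sed -n 2,4p
python3 -m inch '[1,2,0,0,0,0,0,1,2,0,0,0,0,0]'| sed -n 2,4p
python3 - <<'E'
from h import *
off(2)
s=snap('wrist','w11.png');look(s,('fence','lip','long_side'))
cv2.imwrite('pics/c6.png',cv2.resize(s['frame'][120:320,60:380,::-1],None,fx=2.5,fy=2.5,interpolation=cv2.INTER_CUBIC))
E
```

```text
tool_pos: [0.6238, 0.2459, 0.246]
orientation: [179.8, 0.3, 3.5]
force: [-7.7, -8.9, 9.8]
tool_pos: [0.6258, 0.246, 0.2464]
orientation: [179.8, 0.3, 3.5]
force: [-9.0, -9.9, 12.7]
tab 0.56 [  2.6   2.  170.1]; lip 0.81 [  -5.3 -117.6  244.5]; long_side 0.74 [ 30.7 -57.8 246.5]; 
tab 0.71 [  2.1   4.2 172.2]; lip 0.59 [  -5.2 -116.4  245. ]; long_side 0.95 [ 31.2 -55.  247.6]; 
fence [(0.91, np.float64(0.655), np.float64(0.368), np.float64(0.002))]
lip [(0.66, np.float64(0.612), np.float64(0.365), np.float64(0.002))]
long_side [(0.75, np.float64(0.65), np.float64(0.302), np.float64(-0.001)), (0.23, np.float64(0.622), np.float64(0.299), np.float64(0.002))]
```

View pics/c6.png

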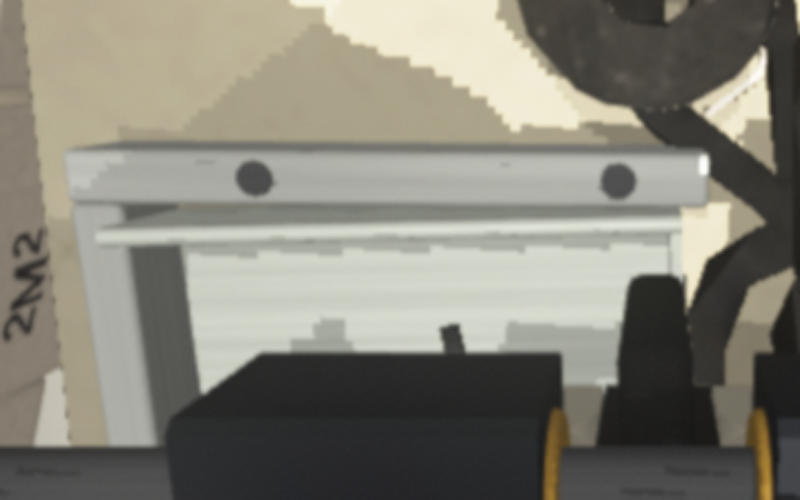

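The rear of the side wall touches the rail, but the lip end (about px (110,235)) lags because of friction on the short rail. I'll relieve the y push and look again.

```bash
python3 -m inch '[1,-2,2,0,0,0,0,1,-3,4,-2,0,0,0,1,-3,4,-2,0,0,0]'
python3 - <<'E'
from h import *
off(3)
E
```

```text
clock: 39.65
tool_pos: [0.6246, 0.2442, 0.2482]
orientation: [-180.0, -0.1, 3.5]
force: [-0.1, 0.1, -1.7]
opening: 0.0117
gripper_force: 29.9
tab 0.87 [  1.8   2.2 171.5]; lip 0.57 [   0.  -117.7  244.7]; long_side 0.8 [ 34.8 -57.2 249.3]; 
tab 0.56 [  0.2   2.4 172.5]; lip 0.66 [  -4.4 -119.5  242.7]; long_side 0.61 [ 36.1 -55.1 246.5]; 
tab 0.8 [  2.2   2.3 174.4]; lip 0.69 [  -2.  -120.   243.6]; long_side 0.96 [ 32.  -54.8 246.3];
```

```bash
python3 -m inch '[1,-2,0,0,0,0,1,1,-2,0,0,0,0,2.2,1,-2,0,0,0,0,2.2]'| sed -n 2,4p
python3 -m inch '[1,2,0,0,0,0,0,1,2,0,0,0,0,0]'| sed -n 2,4p
python3 -m inch '[1,1,0,0,0,0,0,1,1,0,0,0,0,0]'| sed -n 2,4p
python3 -m inch '[1,1,0,0,0,0,0,1,1,0,0,0,0,0]'| sed -n 2,4p
python3 -m inch '[1,0,-3,0,0,0,0,1,0,-3,0,0,0,0]'| sed -n 2,4p
```

```text
tool_pos: [0.6223, 0.2441, 0.2481]
orientation: [-180.0, 0.0, 1.3]
force: [-1.3, 0.4, -1.9]
tool_pos: [0.6243, 0.2438, 0.248]
orientation: [180.0, 0.1, 1.3]
force: [-4.4, -0.2, -0.4]
tool_pos: [0.6252, 0.2437, 0.2479]
orientation: [180.0, 0.1, 1.3]
force: [-5.3, -1.5, -0.2]
tool_pos: [0.6258, 0.2437, 0.2478]
orientation: [180.0, 0.1, 1.3]
force: [-6.7, -3.0, 0.4]
tool_pos: [0.6257, 0.2465, 0.2475]
orientation: [179.9, 0.1, 1.3]
force: [-6.1, -2.4, -1.0]
```

Run:
```python
from h import *
off(4)
for i in range(2):
  s=snap('wrist');look(s,('fence','lip','long_side'))
```

```text
tab 0.95 [  3.    0.3 171.1]; lip 0.57 [  -6.1 -116.6  244.9]; long_side 0.73 [ 30.2 -55.8 248. ]; 
tab 0.92 [  4.1   2.5 170.5]; lip 0.67 [  -2.9 -115.4  244.1]; long_side 0.68 [ 31.3 -57.9 247.5]; 
lip 0.64 [  -5.9 -116.5  247.9]; long_side 0.71 [ 32.1 -57.1 246.5]; 
tab 0.75 [  0.9   1.9 172.1]; lip 0.98 [  -5.7 -116.5  242.7]; long_side 0.96 [ 29.5 -56.4 244.7]; 
fence [(0.67, np.float64(0.656), np.float64(0.368), np.float64(0.0))]
lip [(0.6, np.float64(0.619), np.float64(0.364), np.float64(0.006))]
long_side [(0.9, np.float64(0.656), np.float64(0.302), np.float64(0.001))]
fence []
lip [(0.9, np.float64(0.614), np.float64(0.362), np.float64(0.003))]
long_side [(0.86, np.float64(0.658), np.float64(0.306), np.float64(0.001))]
```

The scoop pivots in the grip when pushed at the tab. I'll set it down, release, and nudge it flush with closed fingers from outside.

```bash
python3 -m inch '[1,-2,0,1,0,0,0,1,-2,0,3,0,0,0,1,-2,0,3,0,0,0]'
python3 -m inch '[0.7,0,0,0,0,0,0,0.7,0,0,0,0,0,0,0.7,0,0,0,0,0,0,0.7,0,0,0,0,0,0,0.7,0,0,0,0,0,0]'
python3 -m inch '[0.7,0,0,-30,0,0,0,0.7,0,0,-70,0,0,0,0.7,0,0,-110,0,0,0,0.7,-40,0,-130,0,0,0,0.7,-80,0,-150,0,0,0]'
python3 - <<'E'
from h import *
for n in('wrist','top'):
  for i in range(2):
    s=snap(n,n+'r%d.png'%i);look(s,('fence','lip','long_side','tab','scoop'))
    rects(s,[('scoop',.034)])
E
```

```text
clock: 42.85
tool_pos: [0.6246, 0.2461, 0.2462]
orientation: [179.9, -0.0, 1.4]
force: [-3.7, -6.3, 6.6]
opening: 0.0118
gripper_force: 30.1
clock: 43.35
tool_pos: [0.6246, 0.2473, 0.2452]
orientation: [-180.0, -0.0, 1.3]
force: [-0.2, -1.0, 0.3]
opening: 0.0263
gripper_force: 0.0
clock: 43.85
tool_pos: [0.5441, 0.2451, 0.3959]
orientation: [-179.9, -0.1, 1.3]
force: [0.3, 0.1, -0.1]
opening: 0.026
gripper_force: 0.0
fence [(0.97, np.float64(0.659), np.float64(0.368), np.float64(0.001))]
lip [(0.58, np.float64(0.615), np.float64(0.363), np.float64(0.001))]
long_side [(0.73, np.float64(0.658), np.float64(0.305), np.float64(-0.0))]
tab [(0.95, np.float64(0.622), np.float64(0.243), np.float64(0.076))]
scoop [(0.64, np.float64(0.622), np.float64(0.299), np.float64(0.003))]
scoop 0.77 [618.4 302.3] [ 74.9 126.1] 3.0
fence [(0.62, np.float64(0.658), np.float64(0.369), np.float64(-0.0))]
lip [(0.62, np.float64(0.614), np.float64(0.363), np.float64(-0.001))]
long_side [(0.59, np.float64(0.656), np.float64(0.304), np.float64(0.001))]
tab [(0.71, np.float64(0.623), np.float64(0.249), np.float64(0.073))]
scoop [(0.65, np.float64(0.62), np.float64(0.298), np.float64(0.002))]
scoop 0.81 [618.9 301.5] [ 74.5 125.7] 3.5
fence []
lip []
long_side []
tab [(0.58, np.float64(0.62), np.float64(0.245), np.float64(0.073))]
scoop []
scoop 0.32 [378.4 329.4] [97.6 89.9] 25.7
fence []
lip []
long_side []
tab [(0.44, np.float64(0.62), np.float64(0.248), np.float64(0.073))]
scoop []
```

Run:
```python
from h import *
im=cv2.imread('pics/wristr1.png'); cv2.imwrite('pics/c7.png',cv2.resize(im[20:270,60:400],None,fx=2.3,fy=2.3,interpolation=cv2.INTER_CUBIC))
```

```text
(no output)
```

View pics/c7.png

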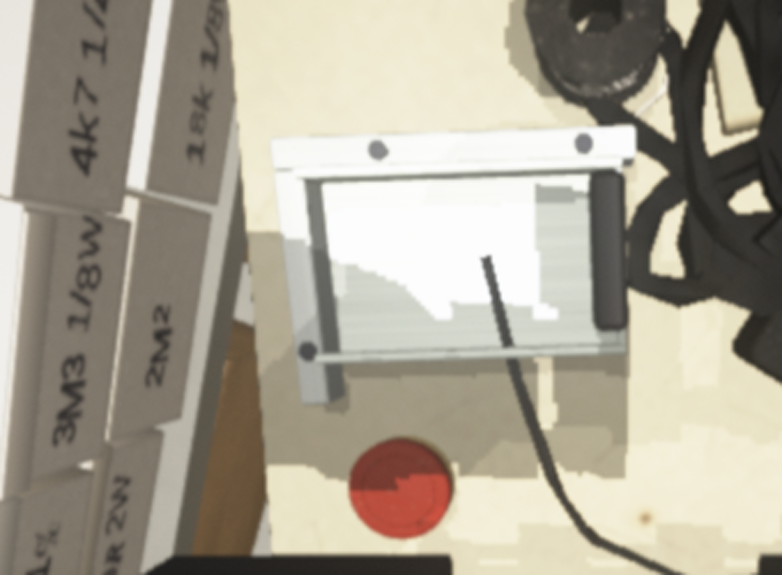

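Run:
```python
from h import *
s=snap('wrist'); f=lambda *p:np.array([(60+x/2.3,20+y/2.3) for x,y in p])
for n,z,p in(('wall-x',.034,[(312,357),(622,351)]),('rail out',.025,[(274,142),(633,127)]),('tin',.01,[(400,487),(400,438)]),('short rail top inner edge',.025,[(306,180),(330,400)]),('short in bottom',0,[(325,182),(342,400)]),('floor lip',.0025,[(325,200),(340,345)]),('rear wall',.034,[(625,345),(627,170)])):
    P=plane(s,f(*p),z)[:,:2]; d=P[1]-P[0]; print(n,np.round(P,4).tolist(),round(np.degrees(np.arctan2(d[1],d[0])),2))
# edge fits
g=cv2.cvtColor(s['frame'],cv2.COLOR_RGB2GRAY).astype(float)
for n,z,c0,c1,r0,r1,sg in(('wall-x lower edge',.034,200,325,168,182,-1),('rail outer',.025,185,330,70,90,1)):
    pts=[]
    for c in range(c0,c1,3):
        col=cv2.GaussianBlur(g,(1,3),0)[r0:r1,c]; d=np.diff(col)*sg; k=int(d.argmax()); pts.append((c,r0+k+.5))
    P=plane(s,pts,z); fit=np.polyfit(P[:,1],P[:,0],1); ok=abs(P[:,0]-np.polyval(fit,P[:,1]))<.003; fit=np.polyfit(P[ok,1],P[ok,0],1)
    print(n,ok.mean(),'yaw',-np.degrees(np.arctan(fit[0])),'x@.30',np.polyval(fit,.30))
```

```text
wall-x [[0.5801, 0.3646], [0.5854, 0.24]] -87.58
rail out [[0.6617, 0.3772], [0.6703, 0.238]] -86.47
tin [[0.5214, 0.3371], [0.5436, 0.3363]] -2.14
short rail top inner edge [[0.6481, 0.3657], [0.5617, 0.3613]] -177.09
short in bottom [[0.6502, 0.3662], [0.5584, 0.3641]] -178.67
floor lip [[0.6428, 0.3658], [0.5829, 0.3628]] -177.15
rear wall [[0.5878, 0.2389], [0.6535, 0.2401]] 1.01
wall-x lower edge 0.9285714285714286 yaw 3.0556637002001934 x@.30 0.5820709497147527
rail outer 0.8775510204081632 yaw 3.2825973295094157 x@.30 0.6672110476894205
```

The scoop is square to within about 0.2°. Its side is within about 1 mm of the long rail, its lip is on the short rail, and the gripper is clear. I'll hand in.

Run:
```python
from h import *
print(ctrl.close_job())
```

```text
the job is handed in; nothing more can be done
None
```

The job is handed in: both packs were tipped through the flap into the box, the flap has closed, there was no bar to move, and the scoop stands square in the fence corner. I never saw the packs inside the box; I only know the scoop was empty and no pack showed outside it. The judge returned no verdict.

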